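# Shut down the lamp bench and put the lens tube away

### The arm

A 6-joint arm with a two-finger parallel gripper is mounted at the origin on the work surface. World frame = base frame: x ahead of the robot, y to its left, z up, the work surface at z = 0. Lengths are in mm, angles in rad, forces in N, time in s.
With the tool pointing down it reaches from about 350 to 875 mm from the base axis. Payload 4.2 kg.
Tool frame: the origin (TCP) lies at the very end of the fingers, on their centre line; the grasp point (between the pads) lies 19 mm behind it; z points along the fingers, y is the line along which they close (so a half turn about z gives the same grasp; the last joint's range is limited). The gripper opens to 85 mm and grips with 20 to 120 N. Pads are 22 mm wide; open, the fingers measure 114 mm over their backs; the gripper's body (76 mm by 85 mm) begins 54 mm behind the grasp point. The pads swing forward as they close: fully open they stand 13 mm farther back than shut.
Start: joints at [-1.046, 0.385, 0.008, 0, -1.194, -0.259], TCP at [164.192, -603.026, 231.312] pointing down, gripper open.
Joint ranges: [-3.14, 3.14], [-1.21, 2.06], [-1.07, 1.41], [-3.16, 2.05], [-2.99, -0.16], [-3.1, 3.1]. Speed limits (rad/s): [2.79, 2.79, 3.14, 3.14, 3.14, 3.14].

### API

Orientations are given as a unit quaternion [x, y, z, w].
In Python, from bench import read_state, get_image, camera_model, job_done gives the robot as it stands.
- The arm moves only by the shell command python3 -m handwheel 'ROWS'. ROWS is JSON, a list of rows, each a list of 7 numbers: the shift along the tool's x, y, z in m, then the turn, a rotation vector about the tool's x, y, z in rad, then the gripper's target within -1 to 1 (fully open at 1, half-way at 0, shut at -1). In form: [[dx, dy, dz, wx, wy, wz, jaw], ...]. A call has 1 to 10 rows; each row is the pose to reach, as a shift and turn from the pose commanded when the call began, along the tool's axes at that moment; what a row does not reach only later rows make up. A row lasts 1/8 s, in which the tool goes at most 62.5 mm and 10.7 degrees, less where a joint would pass 70% of its speed; a pose out of reach is approached as far as the arm can. A call with a gripper value outside its range is refused whole. The fingers move at their own pace and stop on an object; the grip force is fixed at half the most. Time passes only in rows, so rows that repeat a pose let the fingers close. It gives the time, the measured TCP pose, the force, the opening and the grip force at its end, in the units of the state.
- read_state(): the state, without advancing time (a new reading comes with each control period).
- get_image(name): name is "scene" or "top"; returns (picture, depth): 384x512x3 uint8, blue, green, red; 384x512 float32, mm along the optical axis (not along the pixel's ray), 0 where there is no reading.
- camera_model(name): a dict with "K" (3x3 intrinsics, pixels), "dist" ([k1, k2, p1, p2, k3] as OpenCV has them; the pictures are not rectified), "rvec" (rotation vector, rad) and "tvec" (3), from world to camera coordinates, as OpenCV has them. Camera axes: x right, y down, z forward; pixel columns grow to the right and rows downward; lengths in mm; the calibration is good to about 2 mm. A picture is of the moment at which its call begins. camera_model takes no time and is no camera call.
- job_done(): hands the job in; it is judged then, once.
The state is a dict: "clock": time; "joints": joint angles; "joint_vel": joint speeds; "joint_efforts": joint torques, N m; "position": TCP position; "ee_rot": TCP orientation; "contact_force": force on the tool from outside, world axes, zero at the start; "wrist_torque": the same for the moment, N m; "gripper_width": finger opening in mm; "grasp_force": force on a finger pad.
Only numpy, scipy, OpenCV 4.12 (cv2) and the standard library are available. Lean on these libraries where they do the work, as an engineer would, in place of code of your own. Each camera call takes 0.05 s, during which the arm holds its last target. There are 200 camera calls.

### The job

Shut down the lamp bench: first switch the lamp supply off by sweeping all five red toggles over, one after the other, in a single drag of a fingertip from toggle 1 to toggle 5 without lifting it away from the panel, then push the lamp's shutter lever fully over to closed. After that take the orange lens tube from its cradle, lay it gently (do not drop it) centred in the two notched supports inside the blue case, and finally push the case's lid fully shut. Leave the other things on the plate where they are.

Things in the scene. Friction and masses are not known exactly. Their poses are not given: they have to be found in the camera images.
- panel: White switch panel, 105 mm up the slope, 230 mm wide. Origin on its face, mid-row. z straight out of the face (35 deg from vertical, up and to the robot side), y along the row (OFF direction), x up the slope. Toggle pivots: x = 0, z = 3 mm, y = -76, -38, 0, 38, 76 mm. A fingertip end kept 16 to 20 mm off the face, drawn at x = 0 from y = -118 to +110 mm, folds all five and passes over them.
- shelf_edge (a point): Middle of the lower front edge of the 230 mm wide shelf (with a controller on it, top 80 mm higher) over the toggles. It runs along the row, 5 mm behind the pivots in plan and 95 mm above them. A vertical gripper hits it; lean the hand back about 35 deg, square to the panel.
- toggle1 (a joint): Red toggle 1 of 5 counted along the panel's y: a bat 28 mm long, 7 mm thick. 0 = fully ON (leans 15 deg to the panel's -y, tip 33 mm off the face; starts 0 to 0.15), 1.57 = fully OFF (folded 75 deg to +y, highest point 14 mm off the face); counts as off above 1.0. About 1 N at the tip; stays where it is left.
- toggle2 (a joint): Red toggle 2 of 5 counted along the panel's y: a bat 28 mm long, 7 mm thick. 0 = fully ON (leans 15 deg to the panel's -y, tip 33 mm off the face; starts 0 to 0.15), 1.57 = fully OFF (folded 75 deg to +y, highest point 14 mm off the face); counts as off above 1.0. About 1 N at the tip; stays where it is left.
- toggle3 (a joint): Red toggle 3 of 5 counted along the panel's y: a bat 28 mm long, 7 mm thick. 0 = fully ON (leans 15 deg to the panel's -y, tip 33 mm off the face; starts 0 to 0.15), 1.57 = fully OFF (folded 75 deg to +y, highest point 14 mm off the face); counts as off above 1.0. About 1 N at the tip; stays where it is left.
- toggle4 (a joint): Red toggle 4 of 5 counted along the panel's y: a bat 28 mm long, 7 mm thick. 0 = fully ON (leans 15 deg to the panel's -y, tip 33 mm off the face; starts 0 to 0.15), 1.57 = fully OFF (folded 75 deg to +y, highest point 14 mm off the face); counts as off above 1.0. About 1 N at the tip; stays where it is left.
- toggle5 (a joint): Red toggle 5 of 5 counted along the panel's y: a bat 28 mm long, 7 mm thick. 0 = fully ON (leans 15 deg to the panel's -y, tip 33 mm off the face; starts 0 to 0.15), 1.57 = fully OFF (folded 75 deg to +y, highest point 14 mm off the face); counts as off above 1.0. About 1 N at the tip; stays where it is left.
- lamp: Grey lamp head with cooling fins and a yellow window, 74 x 60 x 80 mm, fixed; origin at the centre of its underside, z up. On its top is a 70 x 50 x 25 mm dark block with the shutter lever; the lever's pivot lies 102 mm above the origin, and it swings in the lamp's x-z plane.
- shutter (a joint): Shutter lever on top of the lamp. 0 = open (lever leans 0.5 rad towards the lamp's -x), 1.0 = closed, at its stop (leans 0.5 rad towards the lamp's +x). Starts 0 to 0.15. Light friction (about 1.2 N at the tip), stays where it is left.
- shutter_tip (a point): Centre of the orange ball (26 mm across) at the shutter lever's end, 50 mm from the pivot.
- cradle: Fixed aluminium cradle, 85 x 50 mm, 45 mm high, two V-notched supports (each 12 mm thick, 32 mm either side of the middle along x; notch 49 mm wide at the top) that carry the lens tube along the cradle's x. Origin at the centre of its underside. The lens tube's axis lies 45 mm above the origin.
- tube_center (a point): Centre of the lens tube, on its axis.
- tube: The loose lens tube: orange cylinder, 30 mm diameter, 90 mm long, black end bands, 100 to 200 g, lying level along its own x (origin at its centre; it may be rolled about x). The middle 50 mm is clear of the supports; grip across the diameter from above there.
- case: Fixed blue open case, 160 (x) x 120 (y) x 65 mm high, walls and floor 5 mm. Origin at the centre of its underside; z up. Inside, two white V-notched supports (12 mm thick, at x = -32 and +32 mm, notch 49 mm wide at the top): a tube lying in them has its axis along x at y = 0, 35 mm above the origin. Floor free between them.
- case_lid (a joint): Lid of the case, a plain blue plate 160 x 120 x 6 mm hinged on the case's +x rim. 0 = shut flat on the rim, 1.57 = standing upright, larger = leaning back towards +x. Starts 1.5 to 1.7, upper stop 1.9. Stiff hinge: stays where it is left, needs about 1 to 2 N at its free edge; it can be pushed over from behind (+x side) and pressed down from above.
- lid_hinge (a point): Point on the lid's hinge line at its middle: 80 mm along the case's +x, 65.5 mm above its origin.
- post: Steel post on a round foot, 32 mm wide, 60 mm high, fixed bystander; origin at the centre of its underside.
- driver: Bystander: screwdriver, 160 mm long, 26 mm high, loose on the plate; leave it alone. Origin under the middle of its length.
- lenscell: Bystander: brass lens cell ring, 31 mm wide, 10 mm high, loose on the plate; leave it alone. Origin at the centre of its underside.
- cleaner: Bystander: white bottle, 44 mm wide, 90 mm high, loose on the plate; leave it alone. Origin at the centre of its underside.
- dish: Bystander: white bowl, 60 mm wide, 25 mm high, loose on the plate; leave it alone. Origin at the centre of its underside.
- puck: Bystander: aluminium disc, 44 mm wide, 18 mm high, loose on the plate; leave it alone. Origin at the centre of its underside.
- cellbox: Bystander: clear box, 50 x 50 x 22 mm, loose on the plate; leave it alone. Origin at the centre of its underside.
Mind the look-alikes: they are no part of the job. Of the things that look like the tube, the larger one is meant.

How it is judged (in metres and radians):
On the way, in this order (a step that is already met when the one before it is completed fails the run):
1. all five toggles are off (value of joint each of toggle1, toggle2, toggle3, toggle4, toggle5 above 1 rad), for 0.1 s.
2. the shutter lever is closed (all of step 1 and value of joint shutter above 0.9 rad), for 0.1 s.
3. the lens tube lies in the case's supports, let go (x of tube_center in the frame of case between -0.02 and 0.02 m and y of tube_center in the frame of case between -0.008 and 0.008 m and z of tube_center in the frame of case between 0.027 and 0.043 m and angle between the x axis of tube and the x axis of case, either way round below 0.15 rad and contact force between the fingers and tube below 0.05 N), for 0.2 s.
4. the case's lid is shut (x of tube_center in the frame of case between -0.02 and 0.02 m and y of tube_center in the frame of case between -0.008 and 0.008 m and z of tube_center in the frame of case between 0.027 and 0.043 m and angle between the x axis of tube and the x axis of case, either way round below 0.15 rad and value of joint case_lid below 0.06 rad), for 0.1 s.
At the end, for the whole second after the job is handed in: Toggles all above 1.0 rad; shutter above 0.9 rad; tube at rest in the case supports: centre within 20 mm along x, 8 mm across, 27 to 43 mm above the case underside, axis within 0.15 rad of the case x (either way round); lid below 0.06 rad (all of step 2 and all of step 4 and linear speed of tube below 0.02 m/s); the robot touches nothing.
It fails at once if the finger is lifted away from the panel (grasp point more than 90 mm off its face) while the row is only partly swept: some toggles off, others on (value of joint any of toggle1, toggle2, toggle3, toggle4, toggle5 above 1 rad and value of joint any of toggle1, toggle2, toggle3, toggle4, toggle5 below 0.6 rad and z of the grasp point in the frame of panel above 0.09 m).
It fails at once if a toggle is off while the one before it in the row is still on ((value of joint toggle2 above 1 rad and value of joint toggle1 below 0.6 rad) or (value of joint toggle3 above 1 rad and value of joint toggle2 below 0.6 rad) or (value of joint toggle4 above 1 rad and value of joint toggle3 below 0.6 rad) or (value of joint toggle5 above 1 rad and value of joint toggle4 below 0.6 rad)).
It fails at once if the lens tube is let go in the air, more than 20 mm above where it rests (distance of tube_center from where it was at the start of the episode above 0.05 m and z of tube_center in the frame of case above 0.057 m and contact force between the fingers and tube below 0.01 N).
It fails at once if a bystander is moved more than 25 mm or knocked over (distance of any of driver, lenscell, cleaner, dish, puck, cellbox from where it was at the start of the episode above 0.025 m or angle between cleaner's own z axis and vertical above 0.5 rad).
It also fails if it takes over 69 s, if anything falls off the work surface, if the arm or the gripper's body presses on something with over 40 N, if the wrist force passes 120 N, or if a joint passes its speed limit or range.

## Working session

There is one attempt and no reset: what is moved stays moved. The work goes in short steps, Python scripts to look and compute and a shell command to move; the robot and the scene stay as the last step left them, time stands still between calls to the robot, and variables do not carry over. Pictures are saved under pics/ and viewed, at most 10 in all, crops included, and the job is handed in when it is done.

```bash
mkdir -p pics; ls; cat > h.py <<'E'
import numpy as np,cv2
from bench import *
from scipy.spatial.transform import Rotation as R
def cloud(name):
    im,d=get_image(name); m=camera_model(name)
    K=np.array(m["K"]);dist=np.array(m["dist"]);Rm=cv2.Rodrigues(np.array(m["rvec"],float))[0];t=np.array(m["tvec"],float).ravel()
    h,w=d.shape;u,v=np.meshgrid(np.arange(w),np.arange(h))
    p=cv2.undistortPoints(np.stack([u,v],-1).reshape(-1,1,2).astype(np.float64),K,dist).reshape(h,w,2)
    pc=np.dstack([p*d[...,None],d])
    P=(pc-t)@Rm
    P[d==0]=np.nan
    return im,P
E
python3 - <<'E'
from h import *
print(read_state())
for n in("scene","top"):
    im,P=cloud(n);cv2.imwrite(f"pics/{n}0.png",im);np.savez(f"{n}0.npz",im=im,P=P)
    m=camera_model(n);Rm=cv2.Rodrigues(np.array(m["rvec"],float))[0];print(n,-Rm.T@np.array(m["tvec"]).ravel(),m["K"])
E
```

```text
pics
{'clock': 0.0, 'joints': array([-1.04636855e+00,  3.85579955e-01,  6.56691327e-03, -4.99749586e-04,
       -1.19397250e+00, -2.58573014e-01]), 'joint_vel': array([-7.44483752e-04, -2.28197810e-03, -8.99736686e-04,  5.68695232e-04,
        4.17893935e-05, -1.40770867e-03]), 'joint_efforts': array([-9.57484008e-04, -3.92290521e+01,  1.88405210e+01,  4.18633237e+00,
       -4.65627600e-03, -2.01936942e-06]), 'position': array([ 164.04879093, -602.46317596,  230.18428463]), 'ee_rot': array([-1.32444794e-01,  9.91189752e-01,  1.10040314e-03, -2.03004631e-04]), 'contact_force': array([-0.3047566 ,  0.43832043,  0.71900547]), 'wrist_torque': array([ 0.02424679, -0.0257359 ,  0.00361807]), 'grasp_force': 0.0, 'gripper_width': 85.27803852175677}
scene [802.6615911  442.93724475 923.8277195 ] [[392.32788238   0.         256.21571533]
 [  0.         392.32788238 188.05242116]
 [  0.           0.           1.        ]]
top [ 343.87469394  -10.84213674 1340.21973692] [[450.99936244   0.         254.77901023]
 [  0.         450.99936244 193.27478623]
 [  0.           0.           1.        ]]
```

View pics/scene0.png

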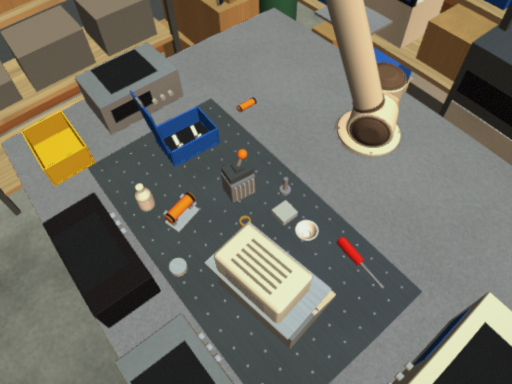

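View pics/top0.png

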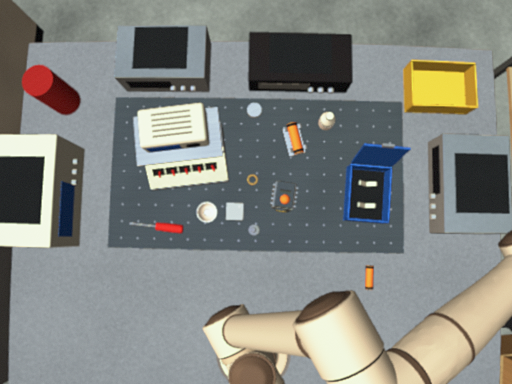

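The top view has world +x up and −y to the right. The main things in it:
- Panel with red toggles near (187,170), under the shelf and controller at (175,130).
- Lamp and orange ball at (284,198).
- Tube in its cradle at (294,138), with a small decoy at (369,277).
- Case at (368,193), with its lid open towards the image top, at (380,155).

The scene view agrees with this layout.

```bash
python3 - <<'E'
from h import *
np.set_printoptions(precision=1,suppress=True)
for n in("top","scene"):
    z=np.load(n+"0.npz");im,P=z["im"],z["P"]
    hsv=cv2.cvtColor(im,cv2.COLOR_BGR2HSV)
    on=(P[...,2]>-20)&(P[...,2]<300)
    for nm,lo,hi in(("red",(0,150,60),(6,255,255)),("red2",(174,150,60),(180,255,255)),("orange",(7,150,120),(18,255,255)),("blue",(105,150,40),(125,255,255)),("white",(0,0,150),(180,60,255))):
        m=cv2.inRange(hsv,lo,hi)
        k,l,st,c=cv2.connectedComponentsWithStats(m)
        for i in range(1,k):
            if st[i,4]<6: continue
            q=P[(l==i)&on]
            if len(q)<5: continue
            print(n,nm,c[i],st[i,4],"med",np.median(q,0),"min",np.percentile(q,3,axis=0),"max",np.percentile(q,97,axis=0))
z=np.load("top0.npz");P=z["P"]
# cradle, lamp by height
for nm,(x0,x1,y0,y1) in dict(lamp=(262,306,175,218),tube=(275,315,112,165),case=(338,415,138,228)).items():
    q=P[y0:y1,x0:x1].reshape(-1,3);q=q[q[:,2]>12]
    print(nm,np.percentile(q,[2,50,98],axis=0))
E
cat > crop.py <<'E'
E
python3 - <<'E'
import cv2
a=cv2.imread("pics/top0.png");b=cv2.imread("pics/scene0.png")
f=lambda i,x,y,w,h:cv2.resize(i[y:y+h,x:x+w],(400,300),interpolation=cv2.INTER_CUBIC)
import numpy as np
cv2.imwrite("pics/c1.png",np.vstack([np.hstack([f(a,140,135,100,75),f(a,260,120,80,100*0+60)]),np.hstack([f(a,330,130,132,99),f(b,120,80,160,120)])]))
E
```

```text
top red [48.2 89.1] 1508 med [732.8 581.1 193.4] min [704.9 555.5  26.4] max [781.5 634.4 201.7]
top red [212.4 166.8] 16 med [535.8 125.3  76.8] min [526.5 119.7  61.3] max [542.8 132.   97. ]
top red [185.6 169.6] 17 med [527.3 201.3  73. ] min [517.1 195.7  60.3] max [533.5 207.8  95.4]
top red [198.6 168.3] 18 med [531.4 164.2  73.2] min [522.2 159.6  64. ] max [538.3 170.4  92.2]
top red [172.5 171.2] 17 med [522.1 238.6  71.8] min [512.6 232.5  63.1] max [528.3 245.8  91.1]
top red [159.  172.9] 14 med [515.9 276.1  76.2] min [506.  273.1  64.2] max [522.4 283.1  90.3]
top red [168.9 227.3] 209 med [362.8 251.4  33.9] min [350.  216.3  25.2] max [374.5 289.   40.1]
top orange [294.8 137.2] 175 med [ 627.8 -108.4   67.8] min [ 592.9 -123.3   60.3] max [661.3 -88.6  75.1]
top orange [298.9 151.4] 9 med [ 585.7 -120.3   70.8] min [ 583.5 -128.5   65.9] max [ 587.9 -112.3   73.6]
top orange [284.4 198.8] 68 med [440.7 -75.2 169.5] min [430.3 -84.6 163.3] max [451.4 -63.7 174.7]
top orange [369.1 277.6] 112 med [ 226.7 -335.5   19.6] min [ 201.  -343.4   13.8] max [ 255.5 -325.4   2
[... 8408 characters left out ...]
4 196.   59.2] min [764.9 183.1   2.8] max [777.7 202.3  63.3]
scene white [209.5 346.4] 29 med [771.9 226.4  58.3] min [767.4 218.   44. ] max [776.9 232.7  73.4]
scene white [217.9 357.8] 32 med [772.1 255.7  58.9] min [765.3 245.1  -0.8] max [776.2 261.6  63. ]
scene white [409.  365.4] 33 med [487.8 523.8  88.2] min [481.1 519.4  84. ] max [491.8 528.8  90.6]
scene white [399.7 375.6] 38 med [516.4 524.1  86.9] min [509.4 518.9  82.5] max [521.7 529.2  90.3]
lamp [[ 403.6 -140.9   12.1]
 [ 453.2  -76.2   87.9]
 [ 521.7  -20.3  171.1]]
tube [[ 562.5 -166.9   12.1]
 [ 630.3 -106.    16.8]
 [ 715.2  -54.7   72.8]]
case [[ 383.9 -428.3   12.2]
 [ 505.3 -328.1   20.4]
 [ 633.3 -251.   234.6]]
```

View pics/c1.png

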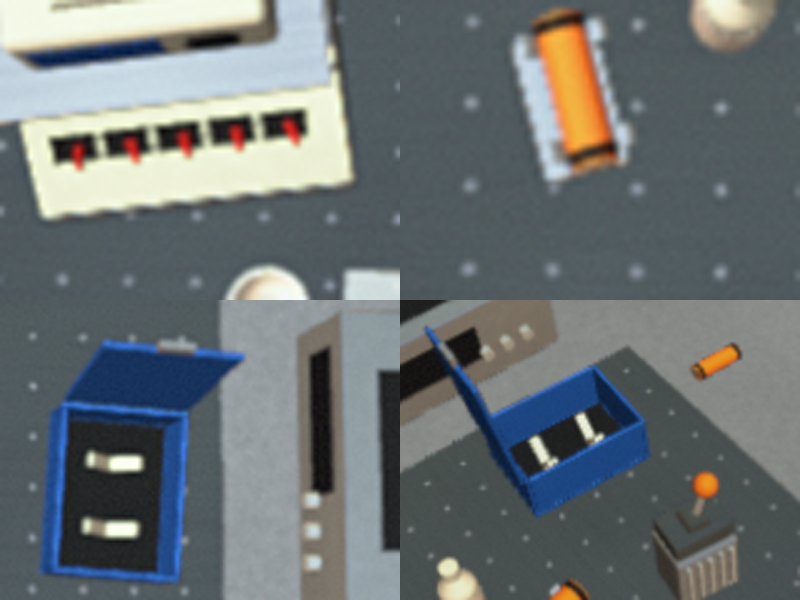

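The crops show the toggles leaning right (image right is panel −y, the ON side) in black slots, the tube tilted about 15° in its cradle, and two white supports across the case's y with the lid hinged at the image top. In the scene crop the shutter ball leans towards the robot. Next I'll fit frames to these.

```bash
python3 - <<'E'
from h import *
np.set_printoptions(precision=3,suppress=True)
D={n:np.load(n+"0.npz") for n in("top","scene")}
im,P=D["top"]["im"],D["top"]["P"]; hsv=cv2.cvtColor(im,cv2.COLOR_BGR2HSV)
X,Y,Z=P[...,0],P[...,1],P[...,2]
# panel plane: cream (some saturation), below shelf
reg=np.zeros(Z.shape,bool); reg[155:192,140:235]=1
m=reg&(hsv[...,2]>150)&(Z>20)&(Z<115)&(hsv[...,1]>15)
q=P[m]
for _ in range(4):
    c=q.mean(0);n=np.linalg.svd(q-c)[2][2];n*=np.sign(n[2]);r=(q-c)@n;q=q[abs(r)<5]
print("panel n",n,"tilt",np.degrees(np.arccos(n[2])),len(q),"c",c)
# black slots -> on plane via rays
cam=camera_model("top");K=np.array(cam["K"]);d=np.array(cam["dist"]);Rm=cv2.Rodrigues(np.array(cam["rvec"],float))[0];t=np.array(cam["tvec"],float).ravel();o=-Rm.T@t
def ray(uv):
    p=cv2.undistortPoints(np.array(uv,float).reshape(-1,1,2),K,d).reshape(-1,2)
    return np.c_[p,np.ones(len(p))]@Rm
def onplane(uv,n,c):
    v=ray(uv);return o+v*(((c-o)@n)/(v@n))[:,None]
v=hsv[...,2]; dark=(v<70)|((hsv[...,1]>150)&((hsv[...,0]<8)|(hsv[...,0]>172)))
dk=(dark&reg).astype(np.uint8); dk[:162]=dk[:162]
k,l,st,ce=cv2.connectedComponentsWithStats(dk)
for i in range(1,k):
    if st[i,4]>15: print("slot",ce[i],st[i],onplane([ce[i]],n,c)[0], "box c",onplane([[st[i,0]+st[i,2]/2-.5,st[i,1]+st[i,3]/2-.5]],n,c)[0])
# panel corner outline on plane
mm=(m).astype(np.uint8);cn=max(cv2.findContours(mm,cv2.RETR_EXTERNAL,2)[0],key=cv2.contourArea)
yv=np.array([-.1,1,0]);
w=onplane(cn.reshape(-1,2),n,c); print("panel bounds xyz",w.min(0),w.max(0)); print(cv2.approxPolyDP(cn,3,True).reshape(-1,2).tolist(), onplane(cv2.approxPolyDP(cn,3,True).reshape(-1,2),n,c))
for nm in D:
    im,P=D[nm]["im"],D[nm]["P"];hsv=cv2.cvtColor(im,cv2.COLOR_BGR2HSV);X,Y,Z=np.moveaxis(P,-1,0)
    box=lambda a,b,e,f,g,h:(X>a)&(X<b)&(Y>e)&(Y<f)&(Z>g)&(Z<h)
    def rect(mask,s):
        p=P[mask][:,:2].astype(np.float32)
        r=cv2.minAreaRect(p);print(nm,s,len(p),r,np.median(P[mask],0))
    rect(box(405,520,-130,-25,110,124),"lamp block")
    rect(box(405,520,-130,-25,84,97)," lamp top")
    rect(box(380,560,-400,-240,71,83)&(hsv[...,1]>120),"case rim")
    og=(hsv[...,0]>6)&(hsv[...,0]<19)&(hsv[...,1]>140)
    mk=box(560,700,-150,-60,50,85)&og; p=P[mk];c0=p.mean(0);pc=np.linalg.svd(p-c0)[2][0];rect(mk,"tube");print("axis",pc,np.degrees(np.arctan2(pc[1],pc[0])))
    mk=box(420,460,-100,-50,148,180)&og;p=P[mk]
    A=np.c_[2*p,np.ones(len(p))];s=np.linalg.lstsq(A,(p**2).sum(1),rcond=None)[0];print("ball fit",s[:3],np.sqrt(s[3]+s[:3]@s[:3]),len(p),p.max(0),p.min(0))
    rect(box(470,525,-360,-290,40,52)&(hsv[...,2]>140),"support A");rect(box(420,460,-360,-290,40,52)&(hsv[...,2]>140),"support B")
    mk=box(530,640,-420,-240,95,260)&(hsv[...,1]>120);p=P[mk];c0=p.mean(0);nn=np.linalg.svd(p-c0)[2][2];print("lid",len(p),c0,nn,p.min(0),p.max(0))
    mk=box(480,560,90,310,150,185);p=P[mk];print("shelf",len(p), np.percentile(p,[1,50],axis=0) if len(p) else 0)
E
```

```text
panel n [-0.581 -0.078  0.81 ] tilt 35.87581121894947 1425 c [517.397 199.801  55.994]
slot [211.04 165.74] [206 163  10   7  50] [540.381 130.434  65.799] box c [539.658 132.002  65.432]
slot [197.615 167.25 ] [193 165  10   7  52] [535.323 168.858  65.868] box c [533.352 169.309  64.498]
slot [184.404 168.769] [180 166  10   7  52] [530.264 206.764  65.886] box c [529.666 206.538  65.436]
slot [158.115 171.75 ] [153 169  11   8  52] [520.312 282.528  66.038] box c [518.321 283.086  64.664]
slot [171.245 170.224] [167 168  10   7  49] [525.379 244.614  66.024] box c [523.358 244.085  64.525]
panel bounds xyz [473.309  85.393  34.128] [569.133 318.376  82.994]
[[224, 155], [146, 165], [150, 187], [226, 180]] [[569.133  92.755  82.786]
 [537.029 314.854  81.129]
 [478.648 310.926  38.903]
 [503.796  88.742  35.565]]
top lamp block 352 ((458.009521484375, -77.36199951171875), (49.89175033569336, 69.59642791748047), 81.80636596679688) [463.974 -76.315 115.862]
top  lamp top 106 ((457.9260559082031, -74.99344635009766), (64.82575225830078, 73.16216278076172), 82.6907730102539) [451.251 -
[... 1466 characters left out ...]
, 28.516128540039062), 14.983731269836426) [ 631.417 -102.925   69.511]
axis [0.969 0.246 0.002] 14.24609810899727
ball fit [442.441 -74.483 162.992] 11.528787314615947 77 [454.613 -62.128 175.562] [430.167 -83.996 159.045]
scene support A 26 ((503.73046875, -323.6009521484375), (51.5337028503418, 11.442331314086914), 86.30974578857422) [ 503.587 -339.531   45.667]
scene support B 24 ((440.4184875488281, -317.9809265136719), (52.88928985595703, 11.765508651733398), 83.30264282226562) [ 438.816 -336.167   44.67 ]
lid 277 [ 569.23  -305.157  177.882] [-0.992  0.047  0.116] [ 556.736 -384.876   95.867] [ 579.19  -264.094  240.297]
shelf 361 [[525.791  94.33  166.824]
 [540.587 287.379 170.292]]
```

```bash
cat >> h.py <<'E'
py=np.array([-.131,.9914,0]);pz=np.array([-.9914*.5736,-.131*.5736,.8192]);px=np.cross(py,pz);po=np.array([531.5,206.5,67.])
Rpanel=np.c_[-py,np.cross(-pz,-py),-pz]
def down(deg): # tool down, tool x at deg
    a=np.radians(deg);x=np.array([np.cos(a),np.sin(a),0]);z=np.array([0,0,-1.]);return np.c_[x,np.cross(z,x),z]
def deltas(*targets):
    s=read_state();R0=R.from_quat(s["ee_rot"]).as_matrix();p0=s["position"]
    print("t",round(s["clock"],2),"pos",np.round(p0,1),"F",np.round(s["contact_force"],1),"w",round(s["gripper_width"],1))
    for p,Rt in targets:
        d=R0.T@(np.array(p)-p0)/1000; w=R.from_matrix(R0.T@Rt).as_rotvec()
        print(np.round(d,4).tolist(),np.round(w,3).tolist())
E
python3 - <<'E'
from h import *
B=po+py*-118
deltas(([400,-250,330],down(240)),([450,60,300],Rpanel),(B+100*pz,Rpanel),(B+18*pz,Rpanel))
E
```

```text
t 0.1 pos [ 164.  -602.5  230.3] F [ 0.7 -0.1 -0.2] w 85.4
[-0.3202, 0.2784, -0.0992] [0.002, 0.001, -0.782]
[-0.4498, 0.5644, -0.0686] [0.503, -0.436, -1.389]
[-0.4943, 0.5748, 0.0825] [0.503, -0.436, -1.389]
[-0.5409, 0.5684, 0.1496] [0.503, -0.436, -1.389]
```

```bash
python3 -m handwheel '[[-0.06,0.06,-0.06,0,0,-0.15,-1],[-0.12,0.11,-0.1,0,0,-0.3,-1],[-0.17,0.15,-0.1,0,0,-0.45,-1],[-0.22,0.19,-0.1,0,0,-0.6,-1],[-0.27,0.235,-0.1,0,0,-0.75,-1],[-0.32,0.28,-0.1,0,0,-0.78,-1],[-0.34,0.33,-0.09,0.1,-0.1,-0.9,-1],[-0.36,0.38,-0.09,0.2,-0.2,-1.05,-1],[-0.39,0.43,-0.08,0.3,-0.28,-1.2,-1],[-0.42,0.48,-0.07,0.4,-0.36,-1.3,-1]]'; python3 - <<'E'
from h import *
B=po+py*-118
deltas(([450,60,300],Rpanel),(B+100*pz,Rpanel),(B+18*pz,Rpanel)); print(read_state()["joints"])
E
```

```text
clock: 1.35
position: [432.2, -69.9, 308.6]
ee_rot: [0.694, -0.675, 0.162, -0.191]
contact_force: [1.6, -0.2, 0.9]
gripper_width: -0.1
grasp_force: 0.0
t 1.35 pos [432.2 -69.9 308.6] F [ 1.6 -0.2  0.9] w -0.1
[-0.1287, -0.0135, 0.0223] [0.103, -0.022, -0.098]
[-0.1442, 0.0243, 0.1748] [0.103, -0.022, -0.098]
[-0.1464, 0.0159, 0.2563] [0.103, -0.022, -0.098]
[ 0.2723594  -0.25784148 -0.64070503  0.13285186 -0.69176429 -0.32478253]
```

```bash
python3 -m handwheel '[[-0.06,-0.007,0.01,0.05,-0.01,-0.05,-1],[-0.12,-0.013,0.022,0.1,-0.02,-0.1,-1],[-0.13,0.0,0.06,0.103,-0.022,-0.098,-1],[-0.138,0.012,0.115,0.103,-0.022,-0.098,-1],[-0.144,0.024,0.17,0.103,-0.022,-0.098,-1],[-0.144,0.024,0.175,0.103,-0.022,-0.098,-1],[-0.144,0.024,0.175,0.103,-0.022,-0.098,-1]]'; python3 - <<'E'
from h import *
B=po+py*-118
deltas((B+100*pz,Rpanel),(B+18*pz,Rpanel),(po+py*110+18*pz,Rpanel)); print(read_state()["joints"])
im,P=cloud("scene");cv2.imwrite("pics/s1.png",cv2.resize(im[120:345,150:450],(800,600)))
E
```

```text
clock: 2.22
position: [467.2, 87.6, 195.1]
ee_rot: [0.721, -0.64, 0.187, -0.191]
contact_force: [0.6, -0.7, 0.6]
gripper_width: 0.1
grasp_force: 0.0
t 2.23 pos [467.2  87.6 195.1] F [ 0.6 -0.7  0.6] w 0.1
[0.0069, 0.0049, 0.0511] [0.07, -0.032, -0.003]
[0.0043, -0.0009, 0.1329] [0.07, -0.032, -0.003]
[-0.2236, -0.0, 0.1255] [0.07, -0.032, -0.003]
[ 0.3724055  -0.06177681 -1.06880046  1.30167673 -0.16058026 -1.51079179]
```

View pics/s1.png

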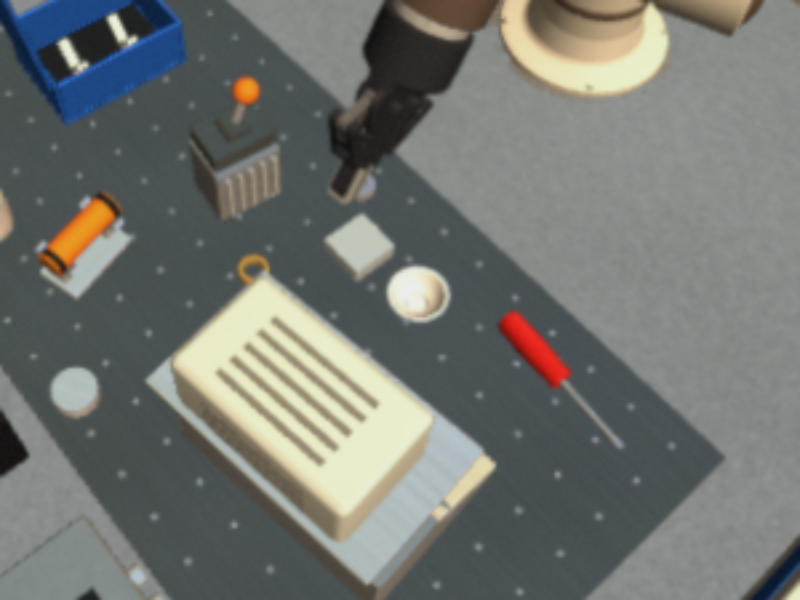

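The gripper is shut and sits behind the post, near (345,190) in the crop, with nothing touched. Joints 3 and 5 are at their limits, so this lean is too close in. I'll move further along the approach, where it should be reachable.

```bash
python3 -m handwheel '[[0.01,0.005,0.04,0.03,-0.01,0,-1],[0.015,0.005,0.07,0.07,-0.032,0,-1],[0.015,0.002,0.09,0.07,-0.032,0,-1],[0.015,0.002,0.09,0.07,-0.032,0,-1]]'; python3 - <<'E'
from h import *
B=po+py*-118
deltas((B+60*pz,Rpanel),(B+18*pz,Rpanel),(po+py*110+18*pz,Rpanel)); s=read_state();print(s["joints"]);print((s["position"]-po)@np.c_[px,py,pz])
E
```

```text
clock: 2.78
position: [469.4, 91.6, 196.1]
ee_rot: [0.719, -0.64, 0.191, -0.191]
contact_force: [0.4, 0.0, 0.4]
gripper_width: -0.0
grasp_force: 0.0
t 2.77 pos [469.4  91.6 196.1] F [0.4 0.  0.4] w -0.0
[0.0088, 0.0054, 0.0907] [0.065, -0.039, -0.003]
[0.0072, 0.0027, 0.1325] [0.065, -0.039, -0.003]
[-0.2207, 0.0035, 0.1237] [0.065, -0.039, -0.003]
[ 0.36158218 -0.05815448 -1.0683366   1.35748078 -0.16046622 -1.55740739]
[  11.27182617 -105.72347908  149.72569187]
```

```bash
cat > kin.py <<'E'
from h import *
from scipy.optimize import least_squares
def fk(q,g,sg=(1,-1,1,1)):
    a0,h,l1,l2,l3,L=g; e=R.from_euler
    A=e('z',q[0]);F=A*e('y',q[1]+sg[1]*q[2])
    W=F*e('x',sg[2]*q[3])*e('y',-q[4]); T=W*e('x',sg[3]*q[5])
    p=A.apply([a0+l1*np.sin(q[1]),0,h+l1*np.cos(q[1])])+F.apply([l2,0,l3])+W.apply([L,0,0])
    return p,T
data=[([-1.0464,.3856,.0066,-.0005,-1.194,-.2586],[164,-602.4,230.2],[-.13244,.99119,.0011,-.0002]),
([.27236,-.25784,-.64070,.13285,-.69176,-.32478],[432.2,-69.9,308.6],[.694,-.675,.162,-.191]),
([.37241,-.06178,-1.0688,1.30168,-.16058,-1.51079],[467.2,87.6,195.1],[.721,-.64,.187,-.191]),
([.36158,-.05815,-1.06834,1.35748,-.16047,-1.55741],[469.4,91.6,196.1],[.719,-.64,.191,-.191])]
def fit(sg):
    f=lambda g:np.concatenate([fk(q,g,sg)[0]-p for q,p,_ in data])
    return least_squares(f,[0,400,400,400,0,200],x_scale=100)
E
python3 - <<'E'
from kin import *
for s in [(1,-1,a,b) for a in(1,-1) for b in(1,-1)]:
    r=fit(s); ts=[fk(q,r.x,s)[1].inv()*R.from_quat(o) for q,p,o in data]
    print(s,np.round(r.x,1),round(np.abs(r.fun).max(),2),np.round([(ts[0].inv()*t).magnitude() for t in ts],3),np.round(ts[0].as_matrix(),2).tolist())
E
```

```text
(1, -1, 1, 1) [ 644.  -338.4  -69.9  -71.1  150.  -542.2] 140.77 [0.    0.185 0.323 0.333] [[0.0, -0.0, 1.0], [-0.87, 0.49, 0.0], [-0.49, -0.87, 0.0]]
(1, -1, 1, -1) [ 644.  -338.4  -69.9  -71.1  150.  -542.2] 140.77 [0.    0.266 2.604 2.715] [[0.0, -0.0, 1.0], [-1.0, 0.0, 0.0], [-0.0, -1.0, -0.0]]
(1, -1, -1, 1) [-37.6 191.8 849.9 327.1  48.2 693.7] 137.82 [0.    0.133 2.504 2.598] [[0.0, 0.0, 1.0], [-0.87, 0.49, 0.0], [-0.49, -0.87, 0.0]]
(1, -1, -1, -1) [-37.6 191.8 849.9 327.1  48.2 693.7] 137.82 [0.    0.001 0.001 0.001] [[0.0, 0.0, 1.0], [-1.0, -0.0, 0.0], [0.0, -1.0, 0.0]]
```

```bash
cat > kin.py <<'E'
from h import *
from scipy.optimize import least_squares
E_=R.from_euler
def parts(q):
    A=E_('z',q[0]);F=A*E_('y',q[1]-q[2]);W=F*E_('x',-q[3])*E_('y',-q[4]);T=W*E_('x',-q[5])
    return A,A*E_('y',q[1]),F,W,T
T0=np.array([[0,0,1.],[-1,0,0],[0,-1,0]])
def mat(q):
    A,U,F,W,T=[r.as_matrix() for r in parts(q)]
    return np.c_[A[:,1],A[:,2],U[:,2],F[:,0],F[:,2],W[:,0]]
data=[([-1.0464,.3856,.0066,-.0005,-1.194,-.2586],[164,-602.4,230.2]),
([.27236,-.25784,-.64070,.13285,-.69176,-.32478],[432.2,-69.9,308.6]),
([.37241,-.06178,-1.0688,1.30168,-.16058,-1.51079],[467.2,87.6,195.1]),
([.36158,-.05815,-1.06834,1.35748,-.16047,-1.55741],[469.4,91.6,196.1])]
M=np.vstack([mat(q) for q,_ in data]);b=np.concatenate([p for _,p in data])
g=np.linalg.lstsq(M,b,rcond=None)[0]
lo=np.array([-3.14,-1.21,-1.07,-3.16,-2.99,-3.1])+.03;hi=np.array([3.14,2.06,1.41,2.05,-.16,3.1])-.03
def fk(q): return mat(q)@g,parts(q)[4].as_matrix()@T0
def ik(p,Rt,q0=(.3,-.1,-.9,.1,-.3,-.3)):
    def f(q):
        a,r=fk(q);return np.r_[(a-p)/100,R.from_matrix(r.T@Rt).as_rotvec()]
    best=None
    for k in range(6):
        s=least_squares(f,np.clip(np.array(q0)+np.random.default_rng(k).normal(0,.3*(k>0),6),lo+1e-3,hi-1e-3),bounds=(lo,hi))
        if best is None or s.cost<best.cost: best=s
    return best.x,np.abs(best.fun).max()
def tilt(deg,yaw=0): # lean relative to vertical, about row; yaw extra about world z
    a=np.radians(deg);h=np.array([-.9914,-.131,0]);z=-(np.sin(a)*h+np.cos(a)*np.array([0,0,1]));x=-py
    return R.from_euler('z',yaw,degrees=True).as_matrix()@np.c_[x,np.cross(z,x),z]
E
python3 - <<'E'
from kin import *
np.set_printoptions(precision=2,suppress=True)
print(g,np.linalg.svd(M)[1],np.abs(M@g-b).max())
for lean in(35,30,25):
  for t,z in((-118,100),(-118,60),(-118,18),(-60,18),(0,18),(110,18),(110,80)):
    q,e=ik(po+py*t+pz*z,tilt(lean)); print(lean,t,z,q,round(e,3))
E
```

```text
[-81.21  83.13 699.52 315.79 118.88 474.67] [3.87 2.09 2.   0.74 0.28 0.25] 72.93577966763317
35 -118 100 [ 0.5   0.   -1.04  1.2  -0.19 -1.52] 0.12
35 -118 60 [ 0.5   0.09 -1.04  1.44 -0.19 -1.77] 0.156
35 -118 18 [ 0.48  0.18 -1.04  1.74 -0.19 -2.07] 0.185
35 -60 18 [ 0.62  0.18 -1.04  1.71 -0.23 -2.17] 0.172
35 0 18 [ 0.8   0.21 -1.04  1.66 -0.32 -2.29] 0.139
35 110 18 [ 1.07  0.27 -1.04  1.71 -0.47 -2.59] 0.05
35 110 80 [ 1.17  0.16 -1.04  1.49 -0.51 -2.43] 0.009
30 -118 100 [ 0.5   0.   -1.04  1.18 -0.19 -1.51] 0.038
30 -118 60 [ 0.5   0.09 -1.04  1.43 -0.19 -1.76] 0.073
30 -118 18 [ 0.48  0.18 -1.04  1.73 -0.19 -2.05] 0.102
30 -60 18 [ 0.59  0.18 -1.04  1.75 -0.2  -2.18] 0.092
30 0 18 [ 0.76  0.2  -1.04  1.71 -0.28 -2.3 ] 0.064
30 110 18 [ 1.01  0.26 -1.02  1.7  -0.4  -2.52] 0.0
30 110 80 [ 1.09  0.16 -0.95  1.27 -0.44 -2.13] 0.0
25 -118 100 [ 0.47  0.02 -0.98  0.76 -0.2  -1.05] 0.0
25 -118 60 [ 0.49  0.09 -1.03  1.34 -0.19 -1.67] 0.035
25 -118 18 [ 0.48  0.18 -1.04  1.71 -0.19 -2.04] 0.052
25 -60 18 [ 0.58  0.18 -1.04  1.77 -0.19 -2.19] 0.011
25 0 18 [ 0.73  0.2  -1.02  1.66 -0.24 -2.21] 0.0
25 110 18 [ 0.95  0.26 -0.91  1.32 -0.32 -2.07] 0.0
25 110 80 [ 1.01  0.17 -0.86  0.94 -0.41 -1.73] 0.0
```

```bash
sed -i 's/return np.c_\[A\[:,1\],/return np.c_[W[:,1],/; s/F\[:,0\],F\[:,2\],W\[:,0\]\]/F[:,0],W[:,0]]/' kin.py
python3 - <<'E'
from kin import *
np.set_printoptions(precision=2,suppress=True)
print(g,np.linalg.svd(M)[1],np.abs(M@g-b).max())
Ralt=lambda d:tilt(d)@R.from_euler('z',90,degrees=True).as_matrix()
for lean in(35,30):
  for t,z in((-118,100),(-118,18),(0,18),(110,18),(110,80)):
    for q0 in((.5,-.1,-.9,.1,-.3,-.3),(.5,.2,-.9,-1.5,-.7,1.),(.5,.2,-.5,1.5,-.7,-1.5),(.0,-.1,-.9,-3,-1,2.8)):
      q,e=ik(po+py*t+pz*z,tilt(lean),q0); 
      print(lean,t,z,q,round(e,3))
E
```

```text
[-159.81  160.68  564.83  421.74  297.75] [3.7  2.07 1.33 0.4  0.26] 0.03896879247186291
35 -118 100 [ 0.45  0.07 -0.98  0.94 -0.19 -1.23] 0.177
35 -118 100 [ 0.45  0.07 -0.98  0.94 -0.19 -1.23] 0.177
35 -118 100 [ 0.45  0.07 -0.98  0.94 -0.19 -1.23] 0.177
35 -118 100 [ 0.45  0.07 -0.98  0.94 -0.19 -1.23] 0.177
35 -118 18 [-0.15  0.3  -0.76 -2.81 -0.19  3.04] 0.12
35 -118 18 [-0.15  0.3  -0.76 -2.81 -0.19  3.04] 0.12
35 -118 18 [-0.15  0.3  -0.76 -2.81 -0.19  3.04] 0.12
35 -118 18 [-0.15  0.3  -0.76 -2.81 -0.19  3.04] 0.12
35 0 18 [ 0.36  0.3  -0.94  2.02 -0.23 -2.25] 0.145
35 0 18 [ 0.08  0.31 -0.78 -3.03 -0.19  3.07] 0.053
35 0 18 [ 0.36  0.3  -0.94  2.02 -0.23 -2.25] 0.145
35 0 18 [ 0.08  0.31 -0.78 -3.03 -0.19  3.07] 0.053
35 110 18 [ 0.58  0.35 -0.89  2.02 -0.33 -2.45] 0.07
35 110 18 [ 0.58  0.35 -0.89  2.02 -0.33 -2.45] 0.07
35 110 18 [ 0.58  0.35 -0.89  2.02 -0.33 -2.45] 0.07
35 110 18 [ 0.28  0.36 -0.74 -3.13 -0.19  3.01] 0.094
35 110 80 [ 0.6   0.22 -0.95  2.02 -0.3  -2.44] 0.019
35 110 80 [ 0.6   0.22 -0.95  2.02 -0.3  -2.44] 0.019
35 110 80 [ 0.6   0.22 -0.95  2.02 -0.3  -
[... 443 characters left out ...]
0.38] 0.141
30 -118 18 [ 0.47  0.29 -0.7   0.08 -0.19 -0.38] 0.141
30 0 18 [ 0.34  0.3  -0.94  2.02 -0.19 -2.22] 0.082
30 0 18 [ 0.34  0.3  -0.94  2.02 -0.19 -2.22] 0.082
30 0 18 [ 0.34  0.3  -0.94  2.02 -0.19 -2.22] 0.082
30 0 18 [ 0.08  0.32 -0.79 -3.05 -0.19  3.07] 0.135
30 110 18 [ 0.55  0.35 -0.88  2.02 -0.24 -2.4 ] 0.026
30 110 18 [ 0.55  0.35 -0.88  2.02 -0.24 -2.4 ] 0.026
30 110 18 [ 0.55  0.35 -0.88  2.02 -0.24 -2.4 ] 0.026
30 110 18 [ 0.28  0.36 -0.74 -3.13 -0.19  3.01] 0.135
30 110 80 [ 0.67  0.21 -0.94  1.74 -0.26 -2.22] 0.0
30 110 80 [ 0.67  0.21 -0.94  1.74 -0.26 -2.22] 0.0
30 110 80 [ 0.67  0.21 -0.94  1.74 -0.26 -2.22] 0.0
30 110 80 [ 0.29  0.22 -0.81 -3.13 -0.19  3.  ] 0.202
```

The refitted kinematics match all four recorded poses to 0.04 mm. The roll about the tool axis is free for this sweep, so I'll search it for reachable options.

```bash
python3 - <<'E'
from kin import *
np.set_printoptions(precision=2,suppress=True)
for lean in(35,30):
 for roll in(-90,90,180):
  for q0 in((.2,.2,-.8,-2.9,-.3,0.),(.5,.2,-.9,-1.5,-.4,0.),(.5,.2,-.9,1.5,-.4,0.)):
   for t,z in((-118,60),(-118,18),(0,18),(110,18),(110,80)):
      q0=np.array(q0);q0[5]={-90:1.5,90:-1.5,180:0}[roll]
      q,e=ik(po+py*t+pz*z,tilt(lean)@R.from_euler('z',roll,degrees=True).as_matrix(),q0)
      if t==-118 or e<.005: print(lean,roll,t,z,q,round(e,3))
E
```

```text
35 -90 -118 60 [ 0.47  0.18 -0.72 -0.04 -0.19  1.32] 0.161
35 -90 -118 18 [ 0.08  0.28 -0.51 -1.48 -0.19  3.07] 0.157
35 -90 -118 60 [ 0.47  0.18 -0.72 -0.04 -0.19  1.32] 0.161
35 -90 -118 18 [ 0.08  0.28 -0.51 -1.48 -0.19  3.07] 0.157
35 -90 -118 60 [ 0.47  0.18 -0.72 -0.04 -0.19  1.32] 0.161
35 -90 -118 18 [ 0.08  0.28 -0.51 -1.48 -0.19  3.07] 0.157
35 90 -118 60 [-0.15  0.19 -0.88 -3.13 -0.19  1.78] 0.173
35 90 -118 18 [-0.15  0.3  -0.76 -2.81 -0.19  1.47] 0.12
35 90 -118 60 [ 0.47  0.18 -0.72 -0.04 -0.19 -1.82] 0.161
35 90 -118 18 [-0.15  0.3  -0.76 -2.81 -0.19  1.47] 0.12
35 90 -118 60 [ 0.47  0.18 -0.72 -0.04 -0.19 -1.82] 0.161
35 90 -118 18 [-0.15  0.3  -0.76 -2.81 -0.19  1.47] 0.12
35 180 -118 60 [-0.15  0.19 -0.88 -3.13 -0.19  0.21] 0.173
35 180 -118 18 [-0.15  0.3  -0.76 -2.81 -0.19 -0.1 ] 0.12
35 180 -118 60 [-0.15  0.19 -0.88 -3.13 -0.19  0.21] 0.173
35 180 -118 18 [-0.15  0.3  -0.76 -2.81 -0.19 -0.1 ] 0.12
35 180 -118 60 [ 0.13  0.17 -1.02  2.02 -0.19  1.1 ] 0.171
35 180 -118 18 [ 0.43  0.28 -0.63 -0.2  -0.19  3.07] 0.169
30 -90 -118 60 [ 0.49  0.18 -0.85  0.5  -0.19  0.
[... 530 characters left out ...]

30 90 -118 18 [-0.13  0.29 -0.83 -3.13 -0.19  1.78] 0.154
30 90 -118 60 [ 0.49  0.18 -0.85  0.5  -0.19 -2.4 ] 0.141
30 90 -118 18 [ 0.47  0.29 -0.7   0.08 -0.19 -1.95] 0.141
30 90 -118 60 [ 0.49  0.18 -0.85  0.5  -0.19 -2.4 ] 0.141
30 90 -118 18 [ 0.47  0.29 -0.7   0.08 -0.19 -1.95] 0.141
30 180 -118 60 [ 0.42  0.18 -0.66 -0.31 -0.19 -3.07] 0.205
30 180 -118 18 [-0.13  0.29 -0.83 -3.13 -0.19  0.21] 0.154
30 180 -118 60 [ 0.42  0.18 -0.66 -0.31 -0.19 -3.07] 0.205
30 180 -118 18 [-0.13  0.29 -0.83 -3.13 -0.19  0.21] 0.154
30 180 -118 60 [ 0.49  0.18 -0.85  0.5  -0.19  2.32] 0.141
30 180 -118 18 [ 0.47  0.29 -0.7   0.08 -0.19  2.76] 0.141
30 180 110 80 [ 0.67  0.21 -0.94  1.74 -0.26  0.92] 0.0
```

```bash
cat > s.py <<'E'
from kin import *
np.set_printoptions(precision=2,suppress=True)
def ori(lean,side,roll): return R.from_rotvec(px*np.radians(side)).as_matrix()@tilt(lean)@R.from_euler('z',roll,degrees=True).as_matrix()
if __name__=="__main__":
 for lean in(32,28,25,22):
  for side in(-25,-15,0,15,25):
   for roll in(0,-90):
    for q0 in((.4,.3,-.8,.1,-.2,-.3),(.4,.3,-.8,-1.5,-.4,1.3),(.3,.3,-.8,1.5,-.4,-1.8)):
     r=[]
     q0=np.array(q0)+[0,0,0,0,0,-roll*np.pi/180]
     for t,z in((-118,18),(0,18),(110,18)):
      q,e=ik(po+py*t+pz*z,ori(lean,side,roll),q0);r.append((q,round(e,3)));q0=q
     if max(x[1] for x in r)<.03: print(lean,side,roll,*r)
E
python3 s.py
```

```text
32 -25 0 (array([ 0.33,  0.34, -1.02,  1.97, -0.58, -2.26]), np.float64(0.0)) (array([ 0.73,  0.4 , -0.92,  1.51, -0.67, -2.17]), np.float64(0.0)) (array([ 0.99,  0.49, -0.75,  1.18, -0.76, -2.06]), np.float64(0.0))
32 -25 0 (array([ 0.33,  0.34, -1.02,  1.97, -0.58, -2.26]), np.float64(0.0)) (array([ 0.73,  0.4 , -0.92,  1.51, -0.67, -2.17]), np.float64(0.0)) (array([ 0.99,  0.49, -0.75,  1.18, -0.76, -2.06]), np.float64(0.0))
32 -25 0 (array([ 0.33,  0.34, -1.02,  1.97, -0.58, -2.26]), np.float64(0.0)) (array([ 0.73,  0.4 , -0.92,  1.51, -0.67, -2.17]), np.float64(0.0)) (array([ 0.99,  0.49, -0.75,  1.18, -0.76, -2.06]), np.float64(0.0))
32 -25 -90 (array([ 0.33,  0.34, -1.02,  1.97, -0.58, -0.69]), np.float64(0.0)) (array([ 0.73,  0.4 , -0.92,  1.51, -0.67, -0.6 ]), np.float64(0.0)) (array([ 0.99,  0.49, -0.75,  1.18, -0.76, -0.49]), np.float64(0.0))
32 -25 -90 (array([ 0.33,  0.34, -1.02,  1.97, -0.58, -0.69]), np.float64(0.0)) (array([ 0.73,  0.4 , -0.92,  1.51, -0.67, -0.6 ]), np.float64(0.0)) (array([ 0.99,  0.49, -0.75,  1.18, -0.76, -0.49]), np.float64(0.0))
32 -25 -90 (arra
[... 13829 characters left out ...]
6, -0.4 , -0.57, -0.33,  0.12]), np.float64(0.0))
22 25 -90 (array([ 0.16,  0.35, -0.35, -0.75, -0.63,  2.29]), np.float64(0.0)) (array([ 0.43,  0.34, -0.39, -0.71, -0.48,  2.03]), np.float64(0.0)) (array([ 0.69,  0.36, -0.4 , -0.57, -0.33,  1.69]), np.float64(0.0))
22 25 -90 (array([ 0.16,  0.35, -0.35, -0.75, -0.63,  2.29]), np.float64(0.0)) (array([ 0.43,  0.34, -0.39, -0.71, -0.48,  2.03]), np.float64(0.0)) (array([ 0.69,  0.36, -0.4 , -0.57, -0.33,  1.69]), np.float64(0.0))
22 25 -90 (array([ 0.16,  0.35, -0.35, -0.75, -0.63,  2.29]), np.float64(0.0)) (array([ 0.43,  0.34, -0.39, -0.71, -0.48,  2.03]), np.float64(0.0)) (array([ 0.69,  0.36, -0.4 , -0.57, -0.33,  1.69]), np.float64(0.0))
```

```bash
python3 - <<'E'
from s import *
s=read_state();q0=s["joints"];O=ori(28,-25,-90)
print(O,np.round(O.T@np.c_[px,py,pz],2).tolist())
for t,z,dx in((-125,150,0),(-125,90,0),(-125,23,0),(-90,23,0),(-20,23,0),(50,23,0),(110,23,0),(125,70,-30),(125,130,-60)):
    q,e=ik(po+py*t+pz*z+px*dx,O,q0);print(t,z,q,round(e,3));q0=q
B=po+py*-125
deltas(([450,60,330],O),(B+150*pz,O),(B+90*pz,O),(B+23*pz,O))
E
```

```text
[[ 0.88 -0.12  0.47]
 [ 0.06 -0.93 -0.36]
 [ 0.48  0.35 -0.81]] [[0.99, -0.05, -0.11], [-0.0, -0.91, 0.42], [-0.12, -0.42, -0.9]]
-125 150 [ 0.7   0.05 -1.    1.1  -0.71 -0.1 ] 0.0
-125 90 [ 0.54  0.18 -1.02  1.4  -0.59 -0.29] 0.0
-125 23 [ 0.38  0.33 -1.    1.75 -0.54 -0.52] 0.0
-90 23 [ 0.5   0.34 -0.97  1.61 -0.57 -0.5 ] 0.0
-20 23 [ 0.72  0.38 -0.9   1.36 -0.64 -0.45] 0.0
50 23 [ 0.9   0.43 -0.8   1.15 -0.7  -0.4 ] 0.0
110 23 [ 1.01  0.48 -0.69  1.01 -0.77 -0.35] 0.0
125 70 [ 1.13  0.42 -0.72  0.9  -0.83 -0.35] 0.0
125 130 [ 1.26  0.32 -0.75  0.78 -0.91 -0.34] 0.0
t 2.77 pos [469.4  91.6 196.1] F [0.4 0.  0.4] w -0.0
[0.0335, -0.0497, -0.1253] [-0.353, 0.265, -1.512]
[0.0193, 0.0112, 0.0012] [-0.353, 0.265, -1.512]
[0.017, 0.0073, 0.061] [-0.353, 0.265, -1.512]
[0.0143, 0.003, 0.1278] [-0.353, 0.265, -1.512]
```

```bash
python3 -m handwheel '[[0.01,-0.015,-0.04,-0.035,0.027,-0.15,-1],[0.02,-0.03,-0.08,-0.07,0.053,-0.3,-1],[0.033,-0.05,-0.12,-0.105,0.08,-0.45,-1],[0.033,-0.05,-0.125,-0.14,0.106,-0.6,-1],[0.033,-0.05,-0.125,-0.175,0.132,-0.75,-1],[0.033,-0.05,-0.125,-0.21,0.16,-0.9,-1],[0.033,-0.05,-0.125,-0.245,0.185,-1.05,-1],[0.033,-0.05,-0.125,-0.28,0.21,-1.2,-1],[0.033,-0.05,-0.125,-0.32,0.24,-1.36,-1],[0.033,-0.05,-0.125,-0.353,0.265,-1.512,-1]]'; python3 - <<'E'
from s import *
O=ori(28,-25,-90);B=po+py*-125
deltas(([450,60,330],O),(B+150*pz,O),(B+90*pz,O),(B+23*pz,O));print(read_state()["joints"])
E
```

```text
clock: 4.03
position: [450.5, 60.6, 329.5]
ee_rot: [0.95, -0.013, 0.248, 0.188]
contact_force: [0.1, -0.4, -0.3]
gripper_width: -0.0
grasp_force: 0.0
t 4.03 pos [450.5  60.6 329.5] F [ 0.1 -0.4 -0.3] w -0.0
[-0.0002, 0.0008, -0.0005] [0.001, 0.0, 0.006]
[-0.0552, -0.0602, 0.1143] [0.001, 0.0, 0.006]
[-0.0485, -0.0856, 0.1682] [0.001, 0.0, 0.006]
[-0.0409, -0.114, 0.2285] [0.001, 0.0, 0.006]
[ 0.83 -0.13 -0.74  0.75 -1.05  0.3 ]
```

```bash
python3 -m handwheel '[[-0.02,-0.02,0.04,0,0,0,-1],[-0.04,-0.045,0.085,0,0,0.006,-1],[-0.054,-0.06,0.114,0,0,0.006,-1],[-0.05,-0.078,0.15,0,0,0.006,-1],[-0.0485,-0.0856,0.168,0,0,0.006,-1],[-0.046,-0.095,0.189,0,0,0.006,-1],[-0.0437,-0.1045,0.209,0,0,0.006,-1],[-0.041,-0.114,0.2285,0,0,0.006,-1],[-0.041,-0.114,0.2285,0,0,0.006,-1],[-0.041,-0.114,0.2285,0,0,0.006,-1]]'; python3 - <<'E'
from s import *
O=ori(28,-25,-90);B=po+py*-125
deltas((B+23*pz,O),(po+py*115+23*pz,O));s=read_state();print(s["joints"],(s["position"]-po)@np.c_[px,py,pz])
im,P=cloud("top");cv2.imwrite("pics/t2.png",cv2.resize(im[100:250,120:320],(800,600)))
E
```

```text
clock: 5.28
position: [534.8, 81.1, 86.3]
ee_rot: [0.95, -0.018, 0.249, 0.186]
contact_force: [-0.4, -0.2, 1.4]
gripper_width: 0.2
grasp_force: 0.0
t 5.28 pos [534.8  81.1  86.3] F [-0.4 -0.2  1.4] w 0.2
[-0.0003, 0.0001, 0.0004] [0.0, 0.001, -0.006]
[-0.0141, -0.2173, -0.1004] [0.0, 0.001, -0.006]
[ 0.38  0.33 -0.99  1.74 -0.54 -0.52] [   0.31 -124.79   23.3 ]
```

View pics/t2.png

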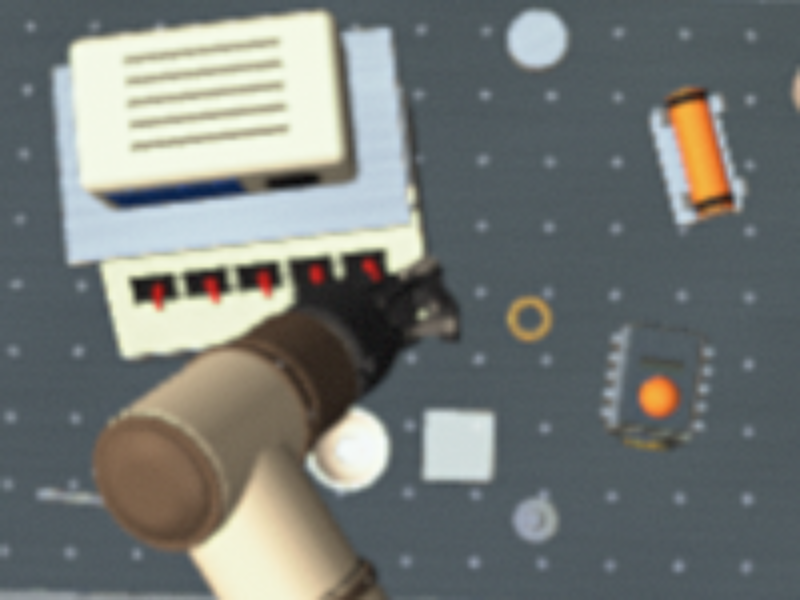

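The shut fingertip stands at about (435,300), just to the right of toggle 1 and clear of the shelf. All five bats are still ON. I'll sweep the first half now.

```bash
python3 -m handwheel '[[-0.0007,-0.0109,-0.005,0,0,0,-1],[-0.0014,-0.0217,-0.01,0,0,0,-1],[-0.0021,-0.0326,-0.015,0,0,0,-1],[-0.0028,-0.0435,-0.02,0,0,0,-1],[-0.0035,-0.0543,-0.025,0,0,0,-1],[-0.0042,-0.0652,-0.03,0,0,0,-1],[-0.0049,-0.0761,-0.035,0,0,0,-1],[-0.0056,-0.0869,-0.04,0,0,0,-1],[-0.0063,-0.0978,-0.045,0,0,0,-1],[-0.007,-0.1087,-0.05,0,0,0,-1]]'; python3 - <<'E'
from s import *
O=ori(28,-25,-90)
deltas((po+py*115+23*pz,O));s=read_state();print(s["joints"],(s["position"]-po)@np.c_[px,py,pz])
im,P=cloud("top");cv2.imwrite("pics/t3.png",cv2.resize(im[130:205,130:230],(800,600)))
E
```

```text
clock: 6.58
position: [518.7, 199.9, 86.6]
ee_rot: [0.95, -0.019, 0.249, 0.186]
contact_force: [-0.6, -1.4, 0.4]
gripper_width: -0.0
grasp_force: 0.6
t 6.58 pos [518.7 199.9  86.6] F [-0.6 -1.4  0.4] w -0.0
[-0.007, -0.1089, -0.0497] [0.001, 0.0, -0.007]
[ 0.77  0.39 -0.88  1.3  -0.65 -0.44] [ 0.14 -4.91 23.79]
```

View pics/t3.png

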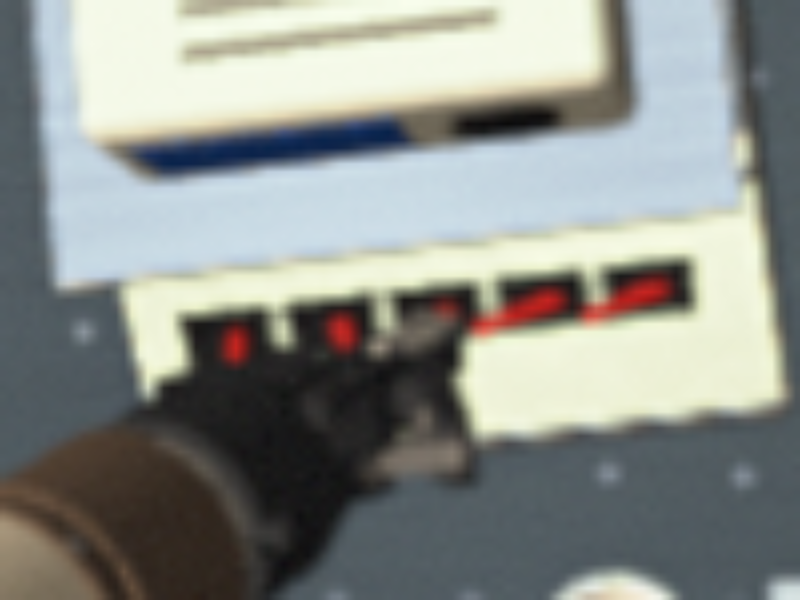

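The first two toggles, at (640,292) and (530,305), are folded over to the left, and the finger is at toggle 3. I'll continue the sweep.

```bash
python3 -m handwheel '[[-0.0007,-0.0113,-0.004,0,0,0,-1],[-0.0014,-0.0222,-0.009,0,0,0,-1],[-0.0021,-0.033,-0.014,0,0,0,-1],[-0.0028,-0.0439,-0.019,0,0,0,-1],[-0.0035,-0.0548,-0.024,0,0,0,-1],[-0.0042,-0.0656,-0.029,0,0,0,-1],[-0.0049,-0.0765,-0.034,0,0,0,-1],[-0.0056,-0.0874,-0.039,0,0,0,-1],[-0.0063,-0.0982,-0.044,0,0,0,-1],[-0.007,-0.1089,-0.049,0,0,0,-1]]'; python3 - <<'E'
from s import *
O=ori(28,-25,-90)
deltas((po+py*122+23*pz,O),(po+py*125+75*pz-20*px,O),([400,330,330],O));s=read_state();print(s["joints"],(s["position"]-po)@np.c_[px,py,pz])
im,P=cloud("top");cv2.imwrite("pics/t4.png",cv2.resize(im[130:205,130:230],(800,600)))
E
```

```text
clock: 7.88
position: [504.2, 320.0, 84.3]
ee_rot: [0.95, -0.018, 0.249, 0.185]
contact_force: [0.0, -0.6, -0.2]
gripper_width: 0.4
grasp_force: 0.0
t 7.88 pos [504.2 320.   84.3] F [ 0.  -0.6 -0.2] w 0.4
[-0.0005, -0.0046, -0.0041] [-0.001, 0.001, -0.006]
[-0.0262, 0.0148, -0.0497] [-0.001, 0.001, -0.006]
[0.0273, 0.0881, -0.2506] [-0.001, 0.001, -0.006]
[ 1.02  0.49 -0.68  1.   -0.77 -0.35] [ -0.03 116.12  21.17]
```

View pics/t4.png

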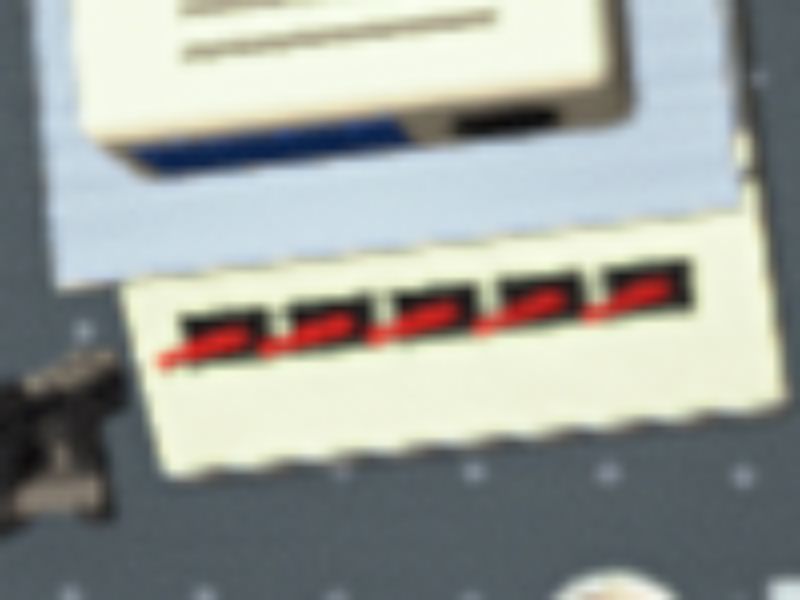

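All five bats now lie folded to the left, and the finger is clear of the panel's left edge at (110,400). I'll check reach for the lamp, tube and case poses.

```bash
python3 - <<'E'
from s import *
q0=read_state()["joints"]
for lab,p,a in(("lampup",[405,-71,260],-8),("lamp",[405,-71,150],-8),("lampend",[463,-79,150],-8),("tubeup",[628,-107,200],14.6),("tube",[628,-107,40],14.6),("caseup",[471,-321,200],-4),("case",[471,-321,30],-4),("lidback",[660,-334,200],-4),("lamp2",[405,-71,150],172),("tube2",[628,-107,40],194.6),("case2",[471,-321,30],176)):
    q,e=ik(np.array(p,float),down(a),q0);print(lab,q,round(e,3));q0=q
O=ori(28,-25,-90)
s=read_state();hp=s["position"]-220*O[:,2];print(hp)
deltas((hp,O),([400,150,330],down(-8)),([400,-70.5,300],down(-8)),([400,-70.5,150],down(-8)))
E
```

```text
lampup [ 0.23 -0.01 -0.42  0.   -1.16  1.21] 0.0
lamp [ 0.23  0.1  -0.6  -0.   -0.86  1.21] 0.0
lampend [ 0.18  0.2  -0.48  0.   -0.89  1.25] 0.0
tubeup [ 0.08  0.43 -0.01  0.   -1.14  1.74] 0.0
tube [ 0.08  0.59 -0.18 -0.   -0.8   1.74] 0.0
caseup [-0.31  0.32 -0.18 -0.   -1.08  1.82] 0.0
case [-0.31  0.51 -0.36 -0.   -0.69  1.82] 0.0
lidback [-0.25  0.6   0.29  0.   -1.26  1.75] 0.0
lamp2 [ 0.23  0.1  -0.6  -0.   -0.86 -1.94] 0.0
tube2 [ 0.08  0.59 -0.18 -0.   -0.8  -1.4 ] 0.0
case2 [-0.31  0.51 -0.36 -0.   -0.69 -1.33] 0.0
[401.59 401.4  261.92]
t 7.92 pos [504.4 321.9  84.4] F [-0.   3.  -0.5] w 0.1
[0.0, -0.0006, -0.22] [-0.003, -0.0, -0.005]
[0.0165, 0.257, -0.1855] [0.338, -0.532, 0.1]
[-0.0109, 0.4522, -0.0822] [0.338, -0.532, 0.1]
[-0.083, 0.401, 0.039] [0.338, -0.532, 0.1]
```

```bash
python3 -m handwheel '[[0,0,-0.04,0,0,0,-1],[0,0,-0.09,0,0,0,-1],[0,0.0,-0.14,0,0,0,-1],[0,0.02,-0.19,0.05,-0.08,0.01,-1],[0.005,0.08,-0.19,0.13,-0.2,0.04,-1],[0.01,0.14,-0.19,0.2,-0.32,0.06,-1],[0.013,0.2,-0.188,0.27,-0.43,0.08,-1],[0.0165,0.257,-0.1855,0.338,-0.532,0.1,-1],[0.01,0.31,-0.16,0.338,-0.532,0.1,-1],[0.0,0.36,-0.13,0.338,-0.532,0.1,-1]]'; python3 - <<'E'
from s import *
deltas(([400,-70.5,300],down(-8)),([400,-70.5,151],down(-8)),([460,-79,151],down(-8)))
E
```

```text
clock: 9.18
position: [397.9, 29.0, 313.8]
ee_rot: [0.997, -0.071, 0.001, 0.0]
contact_force: [1.4, 0.2, -0.8]
gripper_width: -0.2
grasp_force: 0.0
t 9.18 pos [397.9  29.  313.8] F [ 1.4  0.2 -0.8] w -0.2
[0.0162, 0.0982, 0.0138] [0.0, -0.003, -0.003]
[0.0158, 0.0982, 0.1628] [0.0, -0.003, -0.003]
[0.0764, 0.0981, 0.163] [0.0, -0.003, -0.003]
```

```bash
python3 -m handwheel '[[0.01,0.05,0.01,0,0,0,-1],[0.016,0.098,0.03,0,0,0,-1],[0.016,0.098,0.08,0,0,0,-1],[0.016,0.098,0.13,0,0,0,-1],[0.016,0.098,0.163,0,0,0,-1],[0.025,0.098,0.163,0,0,0,-1],[0.036,0.098,0.163,0,0,0,-1],[0.046,0.098,0.163,0,0,0,-1],[0.056,0.098,0.163,0,0,0,-1],[0.066,0.098,0.163,0,0,0,-1]]';  python3 -m handwheel '[[0.005,0,0,0,0,0,-1],[0.01,0,0,0,0,0,-1]]';python3 - <<'E'
from s import *
im,P=cloud("scene");hsv=cv2.cvtColor(im,cv2.COLOR_BGR2HSV)
p=P[(hsv[...,0]>6)&(hsv[...,0]<19)&(hsv[...,1]>140)&(P[...,2]>148)&(P[...,2]<185)&(abs(P[...,0]-460)<60)&(abs(P[...,1]+76)<40)]
print(len(p),np.median(p,0)); deltas(([470,-79,151],down(-8)))
E
```

```text
clock: 10.42
position: [450.3, -76.1, 150.7]
ee_rot: [0.997, -0.071, 0.001, 0.001]
contact_force: [-1.7, 0.6, 1.7]
gripper_width: -0.2
grasp_force: 0.7
clock: 10.68
position: [459.0, -77.5, 149.8]
ee_rot: [0.997, -0.071, -0.001, 0.001]
contact_force: [-1.9, 0.9, -0.5]
gripper_width: 0.2
grasp_force: 0.8
82 [486.02 -75.22 166.3 ]
t 10.72 pos [459.3 -77.5 149.8] F [-1.2  0.1  0.1] w -0.1
[0.0108, -0.0001, -0.0013] [0.003, 0.001, -0.003]
```

```bash
python3 -m handwheel '[[0.003,0,0,0,0,0,-1],[0.006,0,0,0,0,0,-1]]';python3 -m handwheel '[[0.002,0,0,0,0,0,-1],[0.004,0,0,0,0,0,-1],[0.004,0,0,0,0,0,-1]]';python3 - <<'E'
from s import *
im,P=cloud("scene");hsv=cv2.cvtColor(im,cv2.COLOR_BGR2HSV)
p=P[(hsv[...,0]>6)&(hsv[...,0]<19)&(hsv[...,1]>140)&(P[...,2]>148)&(P[...,2]<185)&(abs(P[...,0]-470)<60)&(abs(P[...,1]+76)<40)]
print(len(p),np.median(p,0)); deltas(([470,-79,151],down(-8)))
E
```

```text
clock: 10.98
position: [459.7, -78.3, 149.2]
ee_rot: [0.997, -0.072, -0.006, 0.002]
contact_force: [-15.5, 5.0, 7.9]
gripper_width: 0.1
grasp_force: 7.9
clock: 11.35
position: [459.7, -79.1, 148.6]
ee_rot: [0.997, -0.072, -0.011, 0.002]
contact_force: [-21.5, 7.0, 11.8]
gripper_width: -0.5
grasp_force: 10.6
80 [485.99 -75.21 166.29]
t 11.4 pos [459.7 -79.  148.6] F [-19.5   7.1  13.5] w 0.2
[0.0102, -0.0015, -0.0026] [0.005, 0.021, -0.005]
```

The lever is at its stop: the force rose to about 20 N with no further motion. I'll back off and go to the tube.

```bash
python3 -m handwheel '[[-0.02,0,0,0,0,0,-1],[-0.05,0,0,0,0,0,-1],[-0.05,0,-0.06,0,0,0,-1],[-0.04,0,-0.11,0,0,0,0],[0.0,0,-0.13,0,0,-0.1,1],[0.05,0,-0.13,0,0,-0.2,1],[0.1,0.003,-0.13,0,0,-0.3,1],[0.13,0.003,-0.13,0,0,-0.395,1],[0.155,0.004,-0.13,0,0,-0.395,1],[0.155,0.004,-0.13,0,0,-0.395,1]]';python3 - <<'E'
from s import *
t=down(14.6)
deltas(([628,-107.2,130],t),([628,-107.2,40],t))
im,P=cloud("scene");hsv=cv2.cvtColor(im,cv2.COLOR_BGR2HSV)
og=(hsv[...,0]>6)&(hsv[...,0]<19)&(hsv[...,1]>140)
p=P[og&(P[...,2]>148)&(P[...,2]<185)&(abs(P[...,0]-470)<60)&(abs(P[...,1]+76)<40)];print(len(p),np.median(p,0) if len(p) else 0)
p=P[og&(P[...,2]>50)&(P[...,2]<85)&(abs(P[...,0]-628)<60)&(abs(P[...,1]+107)<40)];print(cv2.minAreaRect(p[:,:2].astype(np.float32)))
E
```

```text
clock: 12.65
position: [623.4, -104.9, 279.1]
ee_rot: [0.992, 0.126, -0.0, 0.001]
contact_force: [0.5, 0.9, -0.2]
gripper_width: 85.8
grasp_force: 0.0
t 12.65 pos [ 623.4 -104.9  279.1] F [ 0.5  0.9 -0.2] w 85.8
[0.004, 0.003, 0.1491] [0.003, 0.001, -0.003]
[0.0041, 0.0027, 0.2391] [0.003, 0.001, -0.003]
81 [485.77 -74.81 165.43]
((628.0791625976562, -107.0057601928711), (91.88753509521484, 28.06625747680664), 13.726544380187988)
```

```bash
python3 -m handwheel '[[0.004,0.003,0.05,0,0,0,1],[0.004,0.003,0.1,0,0,0,1],[0.004,0.003,0.15,0,0,0,1],[0.004,0.003,0.18,0,0,0,1],[0.004,0.003,0.21,0,0,0,1],[0.004,0.003,0.238,0,0,0,1],[0.004,0.003,0.238,0,0,0,1]]';python3 -m handwheel '[[0,0,0,0,0,0,0],[0,0,0,0,0,0,-1],[0,0,0,0,0,0,-1],[0,0,0,0,0,0,-1],[0,0,0,0,0,0,-1],[0,0,0,0,0,0,-1]]'
```

```text
clock: 13.58
position: [624.5, -107.0, 40.8]
ee_rot: [0.992, 0.126, -0.002, 0.001]
contact_force: [-0.7, -0.1, 1.0]
gripper_width: 85.3
grasp_force: 0.0
clock: 14.32
position: [628.2, -109.5, 44.8]
ee_rot: [0.992, 0.126, 0.002, 0.003]
contact_force: [-0.3, -8.4, 5.2]
gripper_width: 28.2
grasp_force: 59.0
```

```bash
python3 -m handwheel '[[0,0,-0.01,0,0,0,-1],[0,0,-0.03,0,0,0,-1],[0,0,-0.07,0,0,0,-1],[0,0,-0.12,0,0,0,-1],[0,0,-0.16,0,0,0,-1],[0,0,-0.16,0,0,0,-1]]';python3 - <<'E'
from s import *
s=read_state()
im,P=cloud("scene");hsv=cv2.cvtColor(im,cv2.COLOR_BGR2HSV)
p=P[(hsv[...,0]>6)&(hsv[...,0]<19)&(hsv[...,1]>140)&(np.linalg.norm(P[...,:2]-s["position"][:2],axis=-1)<65)&(P[...,2]>100)]
print(len(p),np.median(p,0),cv2.minAreaRect(p[:,:2].astype(np.float32)),p.min(0),p.max(0))
c=p.mean(0);print(np.linalg.svd(p-c)[2][0])
cv2.imwrite("pics/s5.png",cv2.resize(im[110:260,100:300],(800,600)))
t=down(-4)
deltas(([560,-215,220],t),([471,-321,200],t),([471,-321,60],t))
E
```

```text
clock: 15.08
position: [628.5, -106.4, 207.2]
ee_rot: [0.992, 0.126, 0.004, 0.002]
contact_force: [0.6, 0.1, -2.1]
gripper_width: 27.9
grasp_force: 59.2
269 [650.56 -91.68 231.32] ((642.8729248046875, -96.40550994873047), (62.7175178527832, 39.81684494018555), 16.399255752563477) [ 613.87 -120.49  212.72] [675.24 -77.57 277.28]
[ 0.9   0.22 -0.37]
t 15.12 pos [ 626.9 -106.2  204.2] F [-1.4  0.7 -1.2] w 27.8
[-0.0919, 0.0887, -0.0159] [0.002, -0.003, 0.322]
[-0.2046, 0.1691, 0.004] [0.002, -0.003, 0.322]
[-0.205, 0.1687, 0.144] [0.002, -0.003, 0.322]
```

View pics/s5.png

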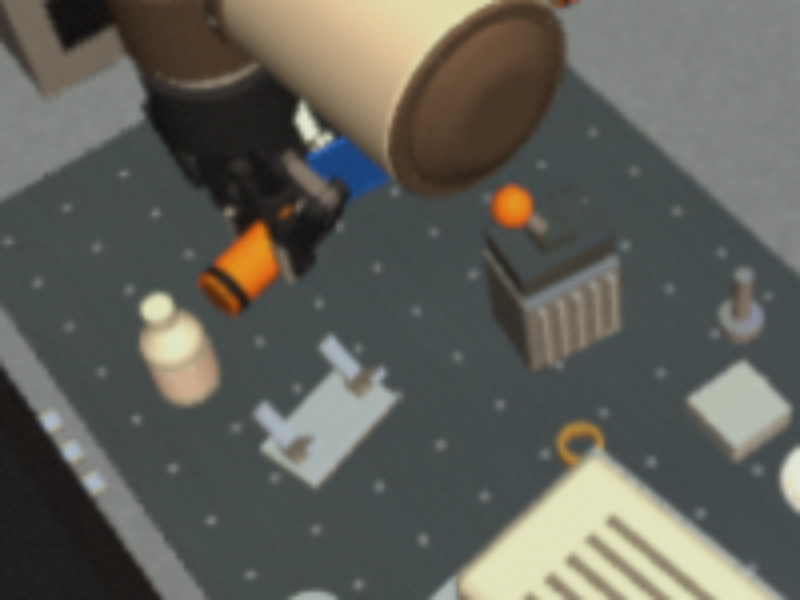

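The tube is held at (240,268), the cradle is empty, and the shutter ball at (512,205) leans over to the closed side. The lid top is at z≈240, so I'll cross above it.

```bash
python3 -m handwheel '[[0,0,-0.05,0,0,0,-1],[-0.02,0.02,-0.1,0,0,0.06,-1],[-0.06,0.05,-0.106,0,0,0.13,-1],[-0.1,0.085,-0.106,0,0,0.2,-1],[-0.14,0.115,-0.106,0,0,0.26,-1],[-0.18,0.15,-0.106,0,0,0.322,-1],[-0.205,0.169,-0.106,0,0,0.322,-1],[-0.205,0.169,-0.106,0,0,0.322,-1],[-0.205,0.169,-0.106,0,0,0.322,-1]]';python3 - <<'E'
from s import *
t=down(-4)
deltas(([471,-321,120],t),([471,-321,60],t),([471,-321,33],t))
im,P=cloud("top");hsv=cv2.cvtColor(im,cv2.COLOR_BGR2HSV);X,Y,Z=np.moveaxis(P,-1,0)
im2,P2=cloud("scene");h2=cv2.cvtColor(im2,cv2.COLOR_BGR2HSV);s=read_state()
p=P2[(h2[...,0]>6)&(h2[...,0]<19)&(h2[...,1]>140)&(np.linalg.norm(P2[...,:2]-s["position"][:2],axis=-1)<60)&(P2[...,2]>280)&(P2[...,2]<350)]
c=p.mean(0);a=np.linalg.svd(p-c)[2][0];print(len(p),np.median(p,0),p.min(0),p.max(0),a,np.degrees(np.arctan2(a[1],a[0])))
E
```

```text
clock: 16.25
position: [470.1, -320.7, 307.5]
ee_rot: [0.999, -0.035, -0.001, 0.001]
contact_force: [0.5, 0.4, -0.5]
gripper_width: 28.4
grasp_force: 59.6
t 16.25 pos [ 470.1 -320.7  307.5] F [ 0.5  0.4 -0.5] w 28.4
[0.0013, -0.0, 0.1875] [0.001, 0.002, 0.0]
[0.0014, -0.0001, 0.2475] [0.001, 0.002, 0.0]
[0.0014, -0.0001, 0.2745] [0.001, 0.002, 0.0]
260 [ 490.54 -309.69  328.15] [ 427.07 -335.61  312.04] [ 519.22 -298.72  348.46] [ 0.99 -0.12  0.01] -7.131353299813792
```

```bash
python3 -m handwheel '[[0.001,0,0.05,0,0,0,-1],[0.001,0,0.1,0,0,0,-1],[0.001,0,0.15,0,0,0,-1],[0.001,0,0.2,0,0,0,-1],[0.001,0,0.24,0,0,0,-1],[0.001,0,0.255,0,0,0,-1],[0.001,0,0.262,0,0,0,-1],[0.001,0,0.265,0,0,0,-1],[0.001,0,0.265,0,0,0,-1]]';python3 -m handwheel '[[0,0,0.002,0,0,0,-1],[0,0,0.004,0,0,0,-1],[0,0,0.004,0,0,0,-1]]'
```

```text
clock: 17.48
position: [472.0, -322.3, 45.0]
ee_rot: [0.999, -0.035, 0.001, 0.002]
contact_force: [0.2, -0.5, -1.8]
gripper_width: 28.0
grasp_force: 59.6
clock: 17.85
position: [471.1, -322.0, 39.8]
ee_rot: [0.999, -0.035, -0.0, 0.001]
contact_force: [0.6, -0.3, -2.0]
gripper_width: 28.1
grasp_force: 59.6
```

```bash
python3 -m handwheel '[[0,0,0.002,0,0,0,-1],[0,0,0.003,0,0,0,-1],[0,0,0.003,0,0,0,-1]]';python3 -m handwheel '[[0,0,0.002,0,0,0,-1],[0,0,0.003,0,0,0,-1],[0,0,0.003,0,0,0,-1]]';python3 -m handwheel '[[0,0,0.002,0,0,0,-1],[0,0,0.003,0,0,0,-1],[0,0,0.003,0,0,0,-1]]'
```

```text
clock: 18.23
position: [471.1, -322.0, 36.6]
ee_rot: [0.999, -0.035, -0.0, 0.001]
contact_force: [-0.0, -0.4, -1.7]
gripper_width: 27.8
grasp_force: 59.6
clock: 18.6
position: [471.4, -322.1, 34.7]
ee_rot: [0.999, -0.035, 0.0, 0.001]
contact_force: [-1.0, 0.7, 5.2]
gripper_width: 28.0
grasp_force: 60.2
clock: 18.98
position: [471.4, -322.2, 34.5]
ee_rot: [0.999, -0.034, 0.0, 0.002]
contact_force: [-5.8, 5.9, 21.0]
gripper_width: 28.4
grasp_force: 61.9
```

Contact came at TCP z≈34.6, so the tube is seated. I'll release partway, since the case is narrower than the fully open fingers, and then lift.

```bash
python3 -m handwheel '[[0,0,-0.002,0,0,0,-1],[0,0,-0.002,0,0,0,-0.2],[0,0,-0.002,0,0,0,0.1],[0,0,-0.002,0,0,0,0.2],[0,0,-0.002,0,0,0,0.2],[0,0,-0.002,0,0,0,0.2]]';python3 -m handwheel '[[0,0,-0.02,0,0,0,0.2],[0,0,-0.06,0,0,0,0.2],[0,0,-0.12,0,0,0,0.2],[0,0,-0.18,0,0,0,0],[0,0,-0.24,0,0,0,-0.5],[0,0,-0.29,0,0,0,-1],[0,0,-0.29,0,0,0,-1]]'; python3 - <<'E'
from s import *
for n in("top","scene"):
    im,P=cloud(n);hsv=cv2.cvtColor(im,cv2.COLOR_BGR2HSV)
    p=P[(hsv[...,0]>6)&(hsv[...,0]<19)&(hsv[...,1]>140)&(abs(P[...,0]-471)<70)&(abs(P[...,1]+321)<55)&(P[...,2]<90)]
    if len(p)>10:
        c=p.mean(0);a=np.linalg.svd(p-c)[2][0];print(n,len(p),np.median(p,0),p.min(0),p.max(0),np.degrees(np.arctan2(a[1],a[0])),cv2.minAreaRect(p[:,:2].astype(np.float32)))
    b=(hsv[...,1]>120)&(abs(hsv[...,0].astype(int)-115)<12)&(P[...,0]>530)&(P[...,0]<640)&(P[...,1]>-420)&(P[...,1]<-240)&(P[...,2]>95)&(P[...,2]<260)
    p=P[b];c=p.mean(0);print("lid",len(p),c,np.linalg.svd(p-c)[2][2],p.max(0))
t=down(-4);u=np.array([np.cos(np.radians(-4)),np.sin(np.radians(-4)),0]);C=np.array([471.,-321,0])
for d,z in((80,330),(190,330),(190,215),(160,215),(60,190),(0,170),(-70,90)):
    q,e=ik(C+u*d+[0,0,z],t,read_state()["joints"]);print(d,z,q,round(e,3))
deltas((C+u*80+[0,0,325],t),(C+u*190+[0,0,325],t),(C+u*190+[0,0,205],t))
E
```

```text
clock: 19.73
position: [471.2, -322.0, 32.6]
ee_rot: [0.999, -0.035, -0.0, 0.001]
contact_force: [-0.3, 0.4, 0.5]
gripper_width: 51.0
grasp_force: 0.0
clock: 20.6
position: [472.8, -322.2, 328.1]
ee_rot: [0.999, -0.035, 0.005, 0.003]
contact_force: [0.8, -0.1, -0.8]
gripper_width: -0.0
grasp_force: 0.0
top 192 [ 468.59 -324.     58.31] [ 425.86 -346.94   11.43] [ 523.32 -307.09   66.76] 169.3944034681184 ((474.7990417480469, -331.1311950683594), (32.596649169921875, 99.4796142578125), 80.07330322265625)<stdin>:8: RuntimeWarning: Mean of empty slice.
  ret = um.true_divide(
Traceback (most recent call last):
ValueError: zero-size array to reduction operation maximum which has no identity
```

```bash
python3 - <<'E'
from s import *
im,P=cloud("scene");hsv=cv2.cvtColor(im,cv2.COLOR_BGR2HSV)
p=P[(hsv[...,0]>6)&(hsv[...,0]<19)&(hsv[...,1]>140)&(abs(P[...,0]-471)<70)&(abs(P[...,1]+321)<55)&(P[...,2]<90)&(P[...,2]>35)]
if len(p)>10:
    c=p.mean(0);a=np.linalg.svd(p-c)[2][0];print(len(p),np.median(p,0),p.min(0),p.max(0),np.degrees(np.arctan2(a[1],a[0])))
t=down(-4);u=np.array([np.cos(np.radians(-4)),np.sin(np.radians(-4)),0]);C=np.array([471.,-321,0])
for d,z in((80,330),(190,330),(190,215),(160,215),(60,190),(0,170),(-70,90)):
    q,e=ik(C+u*d+[0,0,z],t,read_state()["joints"]);print(d,z,q,round(e,3))
deltas((C+u*80+[0,0,325],t),(C+u*190+[0,0,325],t),(C+u*190+[0,0,195],t))
cv2.imwrite("pics/s6.png",cv2.resize(im[60:210,100:300],(800,600)))
E
```

```text
283 [ 476.7  -312.74   57.83] [ 428.44 -334.74   36.81] [ 519.79 -300.93   66.13] -4.845561207527595
80 330 [-0.28  0.37  0.22 -0.   -1.43  1.78] 0.0
190 330 [-0.25  0.56  0.54  0.   -1.55  1.75] 0.0
190 215 [-0.25  0.6   0.32 -0.   -1.29  1.75] 0.0
160 215 [-0.26  0.55  0.23  0.   -1.26  1.76] 0.0
60 190 [-0.29  0.41 -0.06 -0.   -1.1   1.79] 0.0
0 170 [-0.31  0.34 -0.22 -0.   -1.01  1.82] 0.0
-70 90 [-0.35  0.35 -0.46 -0.   -0.77  1.85] 0.0
t 20.7 pos [ 471.1 -321.   322.7] F [-0.7 -0.1 -0.8] w 0.2
[0.0799, 0.0, -0.0022] [0.002, -0.001, -0.0]
[0.1899, 0.0, -0.0022] [0.002, -0.001, -0.0]
[0.1899, -0.0002, 0.1278] [0.002, -0.001, -0.0]
```

View pics/s6.png

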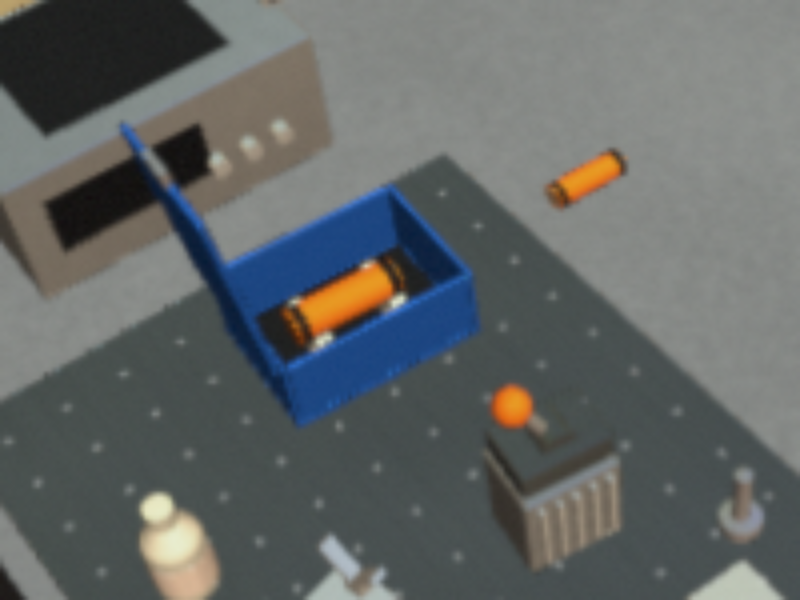

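The tube rests in the case supports, centred near (345,300) at about −4.8° against the case's −4°. The lid stands leaning slightly back, and shutter and bystanders are undisturbed. I'll go over and behind the lid, then follow its arc down.

```bash
python3 -m handwheel '[[0.05,0,-0.002,0,0,0,-1],[0.1,0,-0.002,0,0,0,-1],[0.15,0,-0.002,0,0,0,-1],[0.19,0,-0.002,0,0,0,-1],[0.19,0,0.05,0,0,0,-1],[0.19,0,0.1,0,0,0,-1],[0.19,0,0.117,0,0,0,-1],[0.16,0,0.117,0,0,0,-1],[0.13,0,0.117,0,0,0,-1],[0.114,0,0.117,0,0,0,-1]]'; python3 - <<'E'
from s import *
t=down(-4);u=np.array([np.cos(np.radians(-4)),np.sin(np.radians(-4)),0]);C=np.array([471.,-321,0])
deltas(*[(C+u*d+[0,0,z],t) for d,z in((114,206),(88,208),(62,204),(37,196),(15,183),(-4,166),(-20,145),(-31,122),(-38,97),(-39,88))])
E
```

```text
clock: 21.95
position: [584.2, -329.9, 207.1]
ee_rot: [0.999, -0.035, 0.001, 0.002]
contact_force: [0.8, -0.4, 1.2]
gripper_width: 0.0
grasp_force: 0.6
t 21.95 pos [ 584.2 -329.9  207.1] F [ 0.8 -0.4  1.2] w 0.0
[0.0005, -0.001, 0.0011] [0.004, -0.001, 0.0]
[-0.0255, -0.001, -0.0009] [0.004, -0.001, 0.0]
[-0.0516, -0.001, 0.003] [0.004, -0.001, 0.0]
[-0.0766, -0.0011, 0.011] [0.004, -0.001, 0.0]
[-0.0986, -0.0011, 0.024] [0.004, -0.001, 0.0]
[-0.1176, -0.0012, 0.0409] [0.004, -0.001, 0.0]
[-0.1336, -0.0013, 0.0619] [0.004, -0.001, 0.0]
[-0.1447, -0.0014, 0.0849] [0.004, -0.001, 0.0]
[-0.1517, -0.0015, 0.1099] [0.004, -0.001, 0.0]
[-0.1527, -0.0015, 0.1189] [0.004, -0.001, 0.0]
```

```bash
python3 -m handwheel '[[-0.013,0,0,0,0,0,-1],[-0.0255,0,0,0,0,0,-1],[-0.038,0,0.001,0,0,0,-1],[-0.0516,0,0.003,0,0,0,-1],[-0.064,0,0.007,0,0,0,-1],[-0.0766,0,0.011,0,0,0,-1],[-0.088,0,0.017,0,0,0,-1],[-0.0986,0,0.024,0,0,0,-1],[-0.108,0,0.032,0,0,0,-1],[-0.1176,0,0.041,0,0,0,-1]]'; python3 - <<'E'
from s import *
t=down(-4);u=np.array([np.cos(np.radians(-4)),np.sin(np.radians(-4)),0]);C=np.array([471.,-321,0])
deltas(*[(C+u*d+[0,0,z],t) for d,z in((-4,166),(-20,145),(-31,122),(-38,97),(-39,88),(-39,83))])
im,P=cloud("scene");cv2.imwrite("pics/s7.png",cv2.resize(im[60:210,100:300],(800,600)))
E
```

```text
clock: 23.2
position: [467.0, -321.4, 164.2]
ee_rot: [0.999, -0.035, -0.0, 0.001]
contact_force: [1.4, 0.2, 0.3]
gripper_width: -0.3
grasp_force: 0.3
t 23.2 pos [ 467.  -321.4  164.2] F [1.4 0.2 0.3] w -0.3
[-0.0, -0.0007, -0.0019] [0.003, 0.0, 0.0]
[-0.016, -0.0008, 0.0192] [0.003, 0.0, 0.0]
[-0.027, -0.0008, 0.0422] [0.003, 0.0, 0.0]
[-0.034, -0.0009, 0.0672] [0.003, 0.0, 0.0]
[-0.035, -0.0009, 0.0762] [0.003, 0.0, 0.0]
[-0.035, -0.0009, 0.0812] [0.003, 0.0, 0.0]
```

View pics/s7.png

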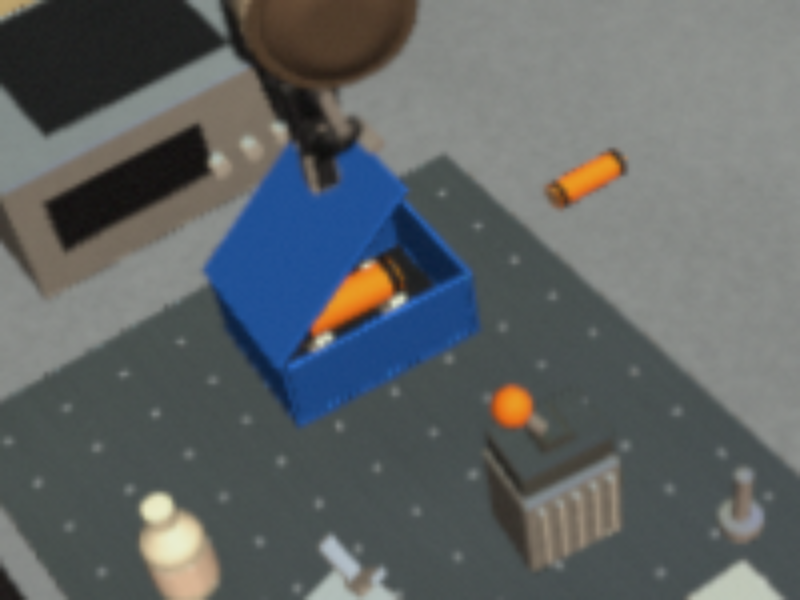

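The lid is about half shut, with the fingertip on its outer face near (320,180) and the tube untouched. I'll keep pressing down.

```bash
python3 -m handwheel '[[-0.009,0,0.009,0,0,0,-1],[-0.016,0,0.019,0,0,0,-1],[-0.022,0,0.031,0,0,0,-1],[-0.027,0,0.043,0,0,0,-1],[-0.031,0,0.055,0,0,0,-1],[-0.034,0,0.066,0,0,0,-1],[-0.035,0,0.074,0,0,0,-1],[-0.035,0,0.079,0,0,0,-1],[-0.035,0,0.081,0,0,0,-1]]'
```

```text
clock: 24.38
position: [432.7, -319.2, 83.5]
ee_rot: [0.999, -0.035, -0.0, 0.001]
contact_force: [-2.3, 1.2, 6.1]
gripper_width: -0.3
grasp_force: 3.0
```

```bash
python3 -m handwheel '[[0,0,0.002,0,0,0,-1],[0,0,0.003,0,0,0,-1],[0,0,0.003,0,0,0,-1]]'
```

```text
clock: 24.75
position: [432.7, -319.3, 83.4]
ee_rot: [0.999, -0.034, 0.0, 0.002]
contact_force: [-3.8, 4.1, 13.8]
gripper_width: 0.0
grasp_force: 7.0
```

The lid is pressed against its stop: z=83.4 is rim plus plate, and the force is rising with no motion. I'll lift off and check.

```bash
python3 -m handwheel '[[0,0,-0.01,0,0,0,-1],[0,0,-0.05,0,0,0,-1],[-0.03,0,-0.1,0,0,0,-1],[-0.03,0,-0.15,0,0,0,-1],[-0.03,0,-0.2,0,0,0,-1],[-0.03,0,-0.2,0,0,0,-1],[-0.03,0,-0.2,0,0,0,-1]]'; python3 - <<'E'
from s import *
im,P=cloud("scene");hsv=cv2.cvtColor(im,cv2.COLOR_BGR2HSV)
X,Y,Z=np.moveaxis(P,-1,0)
b=(hsv[...,1]>120)&(abs(hsv[...,0].astype(int)-115)<12)&(X>380)&(X<565)&(abs(Y+321)<70)&(Z>70)&(Z<110)
p=P[b];c=p.mean(0);n=np.linalg.svd(p-c)[2][2];print(len(p),c,n*np.sign(n[2]),p.min(0),p.max(0))
for nm,x,y in(("driver",363,252),("dish",409,142),("box",414,64),("puck",720,12),("cleaner",684,-197)):
    q=P[(np.hypot(X-x,Y-y)<60)&(Z>20)&(Z<110)];print(nm,len(q),np.median(q,0) if len(q) else 0)
o=(hsv[...,0]>6)&(hsv[...,0]<19)&(hsv[...,1]>140)&(Z>148)&(Z<185)&(abs(X-470)<60)&(abs(Y+76)<40);print(np.median(P[o],0))
im2,P2=cloud("top");h2=cv2.cvtColor(im2,cv2.COLOR_BGR2HSV);X,Y,Z=np.moveaxis(P2,-1,0)
r=((h2[...,0]<7)|(h2[...,0]>173))&(h2[...,1]>150)&(X>490)&(X<560)&(Y>100)&(Y<320)&(Z>50)&(Z<120)
k,l,st,ce=cv2.connectedComponentsWithStats(r.astype(np.uint8));print(st[1:],read_state()["contact_force"])
E
```

```text
clock: 25.62
position: [402.6, -316.4, 280.5]
ee_rot: [0.999, -0.035, 0.0, 0.001]
contact_force: [-0.1, -1.3, -0.7]
gripper_width: 0.3
grasp_force: 0.0
1775 [ 474.84 -313.63   83.18] [0.01 0.03 1.  ] [ 390.31 -385.79   70.02] [ 555.3  -254.07   89.1 ]
driver 349 [368.03 257.4   34.82]
dish 379 [405.16 133.57  29.73]
box 409 [416.11  70.44  33.31]
puck 247 [720.03  14.03  30.29]
cleaner 359 [ 687.71 -190.55   69.33]
[486.07 -75.72 165.92]
[[203 164  11   6  31]
 [150 167  38   9 102]
 [189 166  12   5  30]] [ 1.23 -0.61 -0.16]
```

The lid is flat, the toggles are folded, the shutter is closed and the bystanders are in place. Handing in.

```bash
python3 -c "
from bench import *
print(job_done())"
```

```text
the job is handed in; nothing more can be done
None
```

The job is handed in at about 26 s of the 69 s allowed: toggles swept off in one drag, shutter closed, tube laid in the case and lid shut; the last images showed this and the bystanders I re-measured in place, but `job_done()` returned no verdict.

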